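# Ballast and test a musical display plinth

### The job

Ready the musical plinth for its carousel: slide its flat cover fully open, lay every brass ballast bar from the shelf inside the well, and slide the cover fully shut over them. Then test it by pressing its three round keys fully down one at a time, from the largest to the smallest, holding each down for a moment before letting it come up again. Leave the ceramic carousel, the rabbit, the glass globe and the mailbox alone.

Things in the scene. Friction and masses are not known exactly. Their poses are not given: they have to be found in the camera images.
- plinth: Fixed wooden plinth, 237 mm (x) by 270 mm (y), top 46 mm above the shelf. Origin: on its underside, midway in y, 105 mm from its -x edge. The ballast well is in its -y half. Two rails, tops 55 mm above the shelf, lie at x = -58.5 and 110.5 mm. Three keys stand in any order along x = -81.5 mm. A bronze toggle clamp, 80 mm high, holds its far edge at x = 112 to 232 mm, y = 85 mm.
- well (a point): Centre of the well's floor, axes as the plinth's. The well is 152 mm (x) by 115 mm (y) inside, with its floor 10 mm above the shelf and 36 mm deep.
- cover (a joint): Slide of the flat wooden cover (163 by 126 mm, 6 mm thick, top 53 mm above the shelf) along the plinth's y: 0 = fully shut over the well, 0.126 m = fully open towards the plinth's +y end. It moves with 3 to 6 N and stays where it is left.
- cover_grip (a point): Middle of the cover's handle, 64 mm above the shelf: an upright wooden rib at the cover's centre, 56 mm long along the plinth's x, 12 mm thick along y (the slide direction), rising 22 mm above the cover. Axes as the plinth's.
- key_large (a joint): Travel of the largest key: 0 = up, 0.006 m = fully down. A spring returns it; fully down takes about 4 N.
- key_large_top (a point): Centre of the top face of the largest key, a white round push key 34 mm in diameter standing 14 mm above the plinth's top; alike but for size.
- key_medium (a joint): Travel of the middle-sized key: 0 = up, 0.006 m = fully down. A spring returns it; fully down takes about 4 N.
- key_medium_top (a point): Centre of the top face of the middle-sized key, a white round push key 24 mm in diameter standing 14 mm above the plinth's top; alike but for size.
- key_small (a joint): Travel of the smallest key: 0 = up, 0.006 m = fully down. A spring returns it; fully down takes about 4 N.
- key_small_top (a point): Centre of the top face of the smallest key, a white round push key 14 mm in diameter standing 14 mm above the plinth's top; alike but for size.
- bar1: Plain brass ballast bar, 40 mm (its x) by 20 mm (y) by 16 mm high (z), about 0.11 kg, lying loose on the shelf to the left of the plinth. Origin: centre of its underside. May be absent.
- bar2: Plain brass ballast bar, 40 mm (its x) by 20 mm (y) by 16 mm high (z), about 0.11 kg, lying loose on the shelf to the left of the plinth. Origin: centre of its underside. May be absent.
- bar3: Plain brass ballast bar, 40 mm (its x) by 20 mm (y) by 16 mm high (z), about 0.11 kg, lying loose on the shelf to the left of the plinth. Origin: centre of its underside. May be absent.
- bar4: Plain brass ballast bar, 40 mm (its x) by 20 mm (y) by 16 mm high (z), about 0.11 kg, lying loose on the shelf to the left of the plinth. Origin: centre of its underside. May be absent.
- bar5: Plain brass ballast bar, 40 mm (its x) by 20 mm (y) by 16 mm high (z), about 0.11 kg, lying loose on the shelf to the left of the plinth. Origin: centre of its underside. May be absent.
- carousel: Glazed ceramic carousel figure, 92 mm across, 104 mm tall. Origin: centre of its underside. A bystander: leave it alone.
- rabbit: Pink resin rabbit, about 60 mm across, 105 mm tall. Origin: centre of its underside. A bystander: leave it alone.
- globe: Glass globe shell, 92 mm across, 92 mm tall. Origin: centre of its underside. A bystander: leave it alone.
- mailbox: Tin mailbox figure, 44 by 40 mm, 71 mm tall. Origin: centre of its underside. A bystander: leave it alone.
Not all that is in view belongs to the job. What is shaped like the bar2 but blue or pink is not meant. What is shaped like the bar1 but orange is not meant.

How it is judged:
By the outcome, as a careful person would: the job done as asked, in the order asked, and still so for the second after the job is handed in, with the robot touching nothing.
Of bar1, bar2, bar3, bar4, bar5 only 3 to 5 are there at a start; the rules pass over those that are not, and their reading is None.
At some moment in a run one of bar1, bar2, bar3, bar4, bar5 may be knocked a few centimetres aside while the robot is not near it.
Once in a run the grip may slacken for a moment while it holds something.
It also fails if it takes over 210 s, if anything falls off the work surface, if the arm or the gripper's body presses on something with over 40 N, if the wrist force passes 120 N, or if a joint passes its speed limit or range.

### The arm

A 6-joint arm with a two-finger parallel gripper is mounted at the origin on the work surface. World frame = base frame: x ahead of the robot, y to its left, z up, the work surface at z = 0. Lengths are in m, angles in rad, forces in N, time in s.
With the tool pointing down it reaches from about 0.275 to 0.725 m from the base axis. Payload 15.9 kg.
Tool frame: the origin (TCP) lies midway between the tips of the shut fingers; the grasp point (between the pads) lies 19 mm behind it; z points along the fingers, y is the line along which they close (so a half turn about z gives the same grasp; the last joint's range is limited). The gripper opens to 85 mm and grips with 20 to 120 N. Pads are 22 mm wide; open, the fingers measure 114 mm over their backs; the gripper's body (76 mm by 85 mm) begins 54 mm behind the grasp point. The pads swing forward as they close: fully open they stand 13 mm farther back than shut.
Start: joints at [-1.194, 0.213, -0.034, 1.323, 0, 1.571], TCP at [0.184, -0.465, 0.231] pointing down, gripper open.
Joint ranges: [-2.98, 2.98], [-0.74, 1.72], [-1.14, 1.35], [-2.1, 2.04], [-1.57, 1.44], [-3.14, 3.14]. Speed limits (rad/s): [1.89, 1.89, 2.39, 2.57, 3.14, 3.14].

### API

Orientations are given as [roll, pitch, yaw] about the fixed x, y, z axes, in that order (R = Rz(yaw) Ry(pitch) Rx(roll)).
In Python, from workcell import env, eyes, ticket gives the robot as it stands.
- The arm moves only by the tool step_arm, never from a script. Its arguments are lists of equal length, an entry for each row: "dp": the shift along the tool's x, y, z in m, a list of three; "dr": the turn, a rotation vector about the tool's x, y, z in degrees, a list of three. In form: {"dp": [[x, y, z], ...], "dr": [[rx, ry, rz], ...]}. A call has 1 to 5 rows; each row is the pose to reach, as a shift and turn from the pose commanded when the call began, along the tool's axes at that moment; what a row does not reach only later rows make up. A row lasts 1/12 s, in which the tool goes at most 41.7 mm and 7.16 degrees, less where a joint would pass 70% of its speed; a pose out of reach is approached as far as the arm can. A call with a gripper value outside its range is refused whole. "hand" is the finger opening in m, from 0 to 0.0854, set as the call begins (left out, the last holds). The fingers move at their own pace and stop on an object; the grip force is fixed at half the most. Time passes only in rows, so rows that repeat a pose let the fingers close. It gives the time, the measured TCP pose, the force, the opening and the grip force at its end, in the units of the state.
- env.state(): the state, without advancing time (a new reading comes with each control period).
- eyes.snapshot(name): name is "scene" or "side" or "wrist"; returns (picture, depth): 480x640x3 uint8, red, green, blue; 480x640 float32, m along the optical axis (not along the pixel's ray), 0 where there is no reading.
- eyes.camera_params(name): a dict with "camera_matrix" (3x3 intrinsics, pixels), "D" ([k1, k2, p1, p2, k3] as OpenCV has them; the pictures are not rectified), "origin" and "orientation" of the camera in the world. Camera axes: x right, y down, z forward; pixel columns grow to the right and rows downward; lengths in m; the calibration is good to about 2 mm. A picture is of the moment at which its call begins: read the wrist's pose just before it. camera_params takes no time and is no camera call; for the wrist camera it gives the pose at the moment of the call.
- ticket.close_job(): hands the job in; it is judged then, once.
The state is a dict: "time": time; "joints": joint angles; "qd": joint speeds; "effort": joint torques, N m; "eef_pos": TCP position; "ee_rot": TCP orientation; "wrist_force": force on the tool from outside, world axes, zero at the start; "wrist_torque": the same for the moment, N m; "grip_width": opening from 0.0 (shut) to 1.0 (fully open); "grasp_force": force on a finger pad.
Only numpy, scipy, OpenCV 4.12 (cv2) and the standard library are available. Lean on these libraries where they do the work, as an engineer would, in place of code of your own. Each camera call takes 0.05 s, during which the arm holds its last target. There are 200 camera calls.

## Working session

There is one attempt and no reset: what is moved stays moved. The work goes in short steps, Python scripts to look and compute and a tool call to move; the robot and the scene stay as the last step left them, time stands still between calls to the robot, and variables do not carry over. Pictures are saved under pics/ and viewed, at most 14 in all, crops included, and the job is handed in when it is done.

Besides the shell and the picture viewer there is one more tool, called as name(argument=value, ...) on one line, values as JSON. step_arm: Moves the arm, as the interface text tells. Its arguments: {"type":"object","properties":{"dp":{"type":"array"},"dr":{"type":"array"},"hand":{"type":"number"}},"required":["dp","dr"]}

```bash
ls; mkdir -p pics
cat > h.py <<'E'
import numpy as np, cv2
from scipy.spatial.transform import Rotation as R
from workcell import env, eyes, ticket
def cam(n):
    p=eyes.camera_params(n); return p
def Rm(o):
    o=np.array(o,float)
    if o.shape==(3,3): return o
    if o.size==4: return R.from_quat(o).as_matrix()
    return R.from_euler('xyz',o).as_matrix()
def rays(p,uv):
    K=np.array(p['camera_matrix']);D=np.array(p['D'],float)
    q=cv2.undistortPoints(np.array(uv,float).reshape(-1,1,2),K,D).reshape(-1,2)
    return np.c_[q,np.ones(len(q))]@Rm(p['orientation']).T
def onplane(p,uv,z):
    d=rays(p,uv);o=np.array(p['origin']);return o+d*((z-o[2])/d[:,2])[:,None]
def cloud(p,depth):
    v,u=np.mgrid[0:480,0:640];d=rays(p,np.c_[u.ravel(),v.ravel()])
    return (np.array(p['origin'])+d*depth.ravel()[:,None]).reshape(480,640,3)
def proj(p,X):
    Rw=Rm(p['orientation']).T;X=np.array(X,float).reshape(-1,3)
    return cv2.projectPoints(X,cv2.Rodrigues(Rw)[0],-Rw@np.array(p['origin']),np.array(p['camera_matrix']),np.array(p['D'],float))[0].reshape(-1,2)
def snap(n,f):
    p=cam(n);im,d=eyes.snapshot(n);cv2.imwrite('pics/'+f+'.png',im[:,:,::-1]);np.savez('pics/'+f+'.npz',im=im,d=d,**{k:np.array(v) for k,v in p.items()});return p,im,d
def load(f):
    z=np.load('pics/'+f+'.npz');return z,z['im'],z['d']
E
python3 - <<'E'
from h import *
print(env.state())
for n in('scene','side'):
    p,im,d=snap(n,n+'0');print(p,(d>0).mean())
E
```

```text
pics
{'time': 0.0, 'joints': array([-1.19400449e+00,  2.13347342e-01, -3.50739884e-02,  1.32350190e+00,
       -1.24906903e-05,  1.57082600e+00]), 'qd': array([-3.68122542e-04, -1.85425054e-03, -2.66897484e-03,  7.44581220e-05,
       -3.66019227e-04,  3.96722240e-04]), 'effort': array([ 1.59325093e-03, -6.86161208e+01,  4.87117982e+01,  1.74728106e-02,
        2.76654346e-04,  5.60994494e-06]), 'eef_pos': array([ 0.18383735, -0.46460134,  0.23081466]), 'ee_rot': array([-3.14046576e+00,  1.25241265e-05,  3.76762169e-01]), 'wrist_force': array([-0.32458857, -0.72380952,  1.29644873]), 'wrist_torque': array([-0.02133102,  0.017357  , -0.04971671]), 'grasp_force': 0.0, 'grip_width': 1.001825426911043}
{'camera_matrix': array([[491.03739034,   0.        , 315.77525827],
       [  0.        , 491.03739034, 231.97020658],
       [  0.        ,   0.        ,   1.        ]]), 'D': array([0.04226944, 0.        , 0.        , 0.        , 0.        ]), 'origin': array([1.17335568, 0.65001911, 0.78360321]), 'orientation': array([-2.24851257,  0.01344983,  2.39588599])} 0.99060546875
{'camera_matrix': array([[459.47339274,   0.        , 317.6183048 ],
       [  0.        , 459.47339274, 251.30818736],
       [  0.        ,   0.        ,   1.        ]]), 'D': array([-0.00674773,  0.        ,  0.        ,  0.        ,  0.        ]), 'origin': array([ 0.38848522, -0.955435  ,  0.86445891]), 'orientation': array([-2.27083321e+00, -1.62386576e-03, -1.61759889e-01])} 0.9959147135416667
```

View pics/scene0.png

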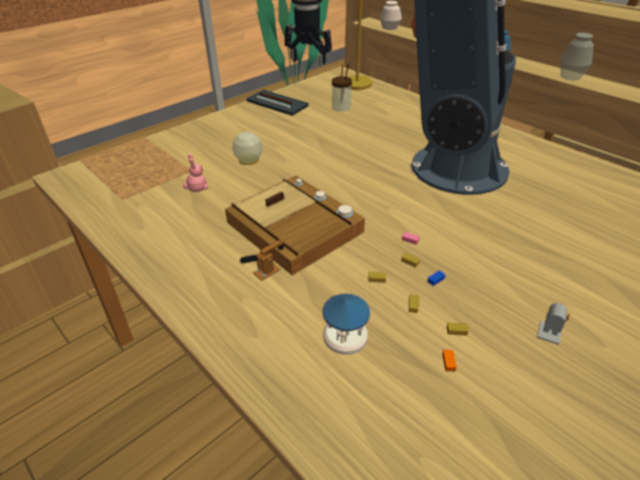

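View pics/side0.png

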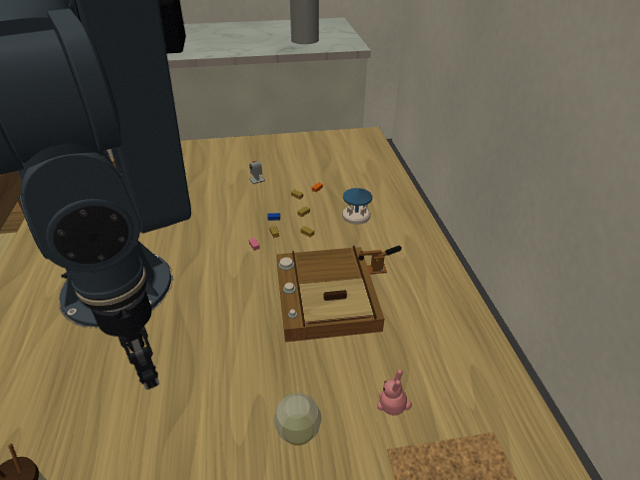

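Scene view: four brass bars at px (411,260), (377,277), (414,303), (457,328). Lookalikes are pink (411,238), blue (437,278) and orange (449,360). The keys run large (345,211), medium (320,196), small (299,183), with the handle at (275,199) and the cover shut. I'll take the four brass ones and check them in a close crop while measuring.

```bash
cat >> h.py <<'E'
def bars(p,im,rng=(18,32,110,60),mn=25,z=0.016,roi=None):
    hsv=cv2.cvtColor(im,cv2.COLOR_RGB2HSV)
    m=cv2.inRange(hsv,(rng[0],rng[2],rng[3]),(rng[1],255,190))
    n,l,s,c=cv2.connectedComponentsWithStats(m)
    out=[]
    for i in range(1,n):
        if s[i,4]<mn or s[i,4]>20000: continue
        w=onplane(p,[c[i]],z/2)[0]
        out.append((c[i].round(1),s[i,4],w.round(4),i))
    return out,l
E
python3 - <<'E'
from h import *
for f,pts in(('scene0',[(411,260),(377,277),(414,303),(457,328),(275,199),(430,300)]),('side0',[(297,194),(304,211),(274,231),(307,231),(335,295)])):
    z,im,d=load(f);hsv=cv2.cvtColor(im,cv2.COLOR_RGB2HSV)
    print([hsv[v,u].tolist() for u,v in pts])
    # white keys
    w=cv2.inRange(hsv,(0,0,150),(179,60,255));n,l,s,c=cv2.connectedComponentsWithStats(w)
    for i in range(1,n):
        X=onplane(z,[c[i]],0.06)[0]
        if 25<s[i,4]<800 and .2<X[0]<.7 and -.35<X[1]<.3: print('key',c[i].round(1),s[i,2:],X.round(4))
    C=cloud(z,d)
    # dark handle
    hd=cv2.inRange(hsv,(0,0,0),(20,255,80));hd[(C[...,2]<.06)|(C[...,2]>.085)]=0
    n,l,s,c=cv2.connectedComponentsWithStats(hd)
    for i in range(1,n):
        if s[i,4]>20: print('hd',c[i].round(1),s[i],onplane(z,[c[i]],.07)[0].round(4),C[l==i].mean(0).round(4))
    print('tblz',np.median(C[...,2][(abs(C[...,0]-.45)<.2)&(abs(C[...,1])<.4)]))
    m=(C[...,2]>.043)&(C[...,2]<.049)&(abs(C[...,0]-.5)<.25)&(abs(C[...,1]+.1)<.3)
    P=C[m][:,:2].astype(np.float32);r=cv2.minAreaRect(P);print('plinth',r)
    for b in bars(z,im)[0]:
        if .2<b[2][0]<.8 and -.4<b[2][1]<.6: print(b[:3])
z,im,d=load('scene0');cv2.imwrite('pics/c.png',cv2.resize(im[160:380,220:500,::-1],None,fx=2.8,fy=2.7,interpolation=cv2.INTER_CUBIC))
E
```

```text
[[23, 185, 150], [23, 179, 155], [24, 178, 165], [24, 182, 161], [11, 160, 59], [20, 123, 188]]
key [320.6 194.4] [10  7 43] [ 0.4559 -0.1228  0.06  ]
key [345.3 209.9] [15 10 94] [ 0.458  -0.0308  0.06  ]
hd [274.  198.4] [266 193  17  12  88] [ 0.5633 -0.1807  0.07  ] [ 0.5615 -0.183   0.068 ]
tblz -0.0008795698334208568
plinth ((0.5714750289916992, -0.12797854840755463), (0.27452558279037476, 0.28914541006088257), 88.6362075805664)
(array([359.3, 184.9]), np.int32(308), array([ 0.2921, -0.1364,  0.008 ]))
(array([378.7, 213.8]), np.int32(562), array([ 0.3558, -0.0065,  0.008 ]))
(array([335. , 198.4]), np.int32(101), array([ 0.3891, -0.1365,  0.008 ]))
(array([378.2, 203.6]), np.int32(76), array([ 0.3222, -0.0382,  0.008 ]))
(array([408.8, 212.5]), np.int32(26), array([0.2943, 0.0441, 0.008 ]))
(array([248.2, 223. ]), np.int32(46), array([ 0.6284, -0.2127,  0.008 ]))
(array([263.1, 234.2]), np.int32(65), array([ 0.6288, -0.1499,  0.008 ]))
(array([300.4, 232.3]), np.int32(60), array([ 0.5559, -0.0907,  0.008 ]))
(array([327.3, 344.5]), np.int32(31), array([0.7491, 0.2085, 0.008 ])
[... 181 characters left out ...]
5] [0.6804 0.1387 0.06  ]
key [285.6 261. ] [12  7 68] [ 0.4535 -0.0391  0.06  ]
key [288.6 285.4] [ 8  6 39] [ 0.4507 -0.1321  0.06  ]
hd [  7.3 183.2] [  0 171  18  29 182] [-0.4026  0.4769  0.07  ] [-0.4011  0.4751  0.0715]
hd [370.2 253.6] [359 252  23   4  38] [ 0.6788 -0.0564  0.07  ] [ 0.6811 -0.0496  0.0639]
hd [334.8 294.4] [324 290  23  10 155] [ 0.5565 -0.1908  0.07  ] [ 0.5565 -0.1909  0.0701]
tblz 0.00010192144150411586
plinth ((0.5733271837234497, -0.03124113380908966), (0.4733976423740387, 0.28826045989990234), 86.76087951660156)
(array([367.6, 259. ]), np.int32(68), array([ 0.6883, -0.0083,  0.008 ]))
(array([334.5, 299.5]), np.int32(2315), array([ 0.5656, -0.149 ,  0.008 ]))
```

View pics/c.png

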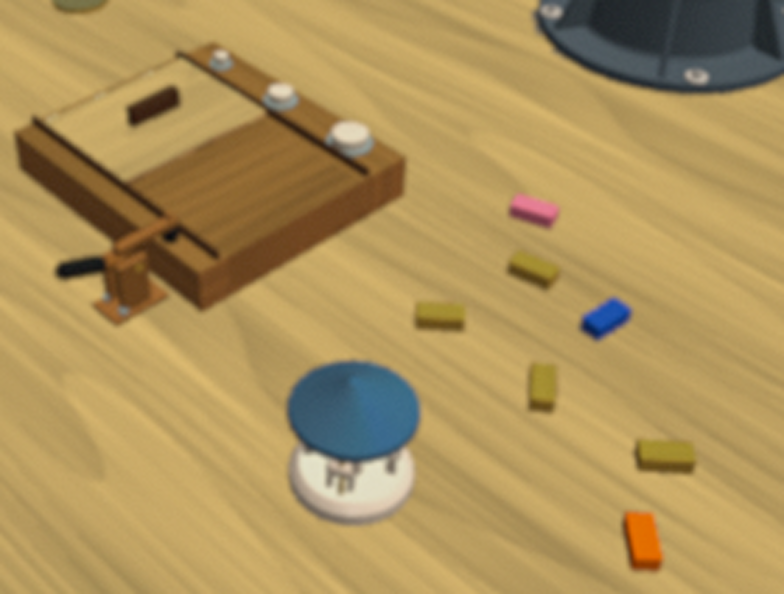

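The crop confirms four brass bars, with the pink, blue and orange ones as distractors. I'll move above the plinth for a wrist view.

step_arm(dp=[[0, 0, -0.04], [0, 0, -0.08], [0, 0, -0.12], [0, 0, -0.12], [0, 0, -0.12]], dr=[[0, 0, 7], [0, 0, 14], [0, 0, 21], [0, 0, 21.6], [0, 0, 21.6]])

```text
time: 0.52
eef_pos: [0.1843, -0.4659, 0.353]
ee_rot: [3.138, -0.001, -0.001]
wrist_force: [-0.1, -0.9, -1.5]
grip_width: 0.999
grasp_force: 0.0
```

step_arm(dp=[[0.025, -0.025, 0], [0.05, -0.05, 0], [0.075, -0.075, 0], [0.1, -0.1, 0], [0.125, -0.125, 0]], dr=[[0, 0, 0], [0, 0, 0], [0, 0, 0], [0, 0, 0], [0, 0, 0]])

```text
time: 0.93
eef_pos: [0.3094, -0.3382, 0.3499]
ee_rot: [-3.14, 0.002, 0.001]
wrist_force: [0.4, -0.7, 0.5]
grip_width: 1.0
grasp_force: 0.0
```

step_arm(dp=[[0.025, -0.025, 0], [0.05, -0.05, 0], [0.075, -0.075, 0], [0.1, -0.1, 0], [0.125, -0.125, 0]], dr=[[0, 0, 0], [0, 0, 0], [0, 0, 0], [0, 0, 0], [0, 0, 0]])

```text
time: 1.35
eef_pos: [0.4345, -0.2132, 0.3499]
ee_rot: [-3.141, 0.002, 0.001]
wrist_force: [1.1, -0.7, 0.1]
grip_width: 1.002
grasp_force: 0.0
```

step_arm(dp=[[0.015, -0.025, 0], [0.03, -0.05, 0], [0.04, -0.075, 0], [0.04, -0.09, 0], [0.04, -0.09, 0]], dr=[[0, 0, 0], [0, 0, 0], [0, 0, 0], [0, 0, 0], [0, 0, 0]])

```text
time: 1.77
eef_pos: [0.474, -0.1224, 0.3498]
ee_rot: [-3.14, 0.002, 0.004]
wrist_force: [-0.4, -0.2, -0.5]
grip_width: 1.0
grasp_force: 0.0
```

Run:
```python
from h import *
s=env.state();print(s['time'],s['eef_pos'],s['ee_rot'],s['wrist_force'])
p,im,d=snap('wrist','w1');print(p['origin'],p['orientation'],p['camera_matrix'][0],p['D'])
```

```text
1.7667 [ 0.47397442 -0.12237068  0.34979739] [-3.14035278e+00  2.46708160e-03  4.03173164e-03] [-0.35304537 -0.20655067 -0.48425562]
[ 0.54521325 -0.12193826  0.49265775] [ 2.85621226e+00  6.33894930e-04 -1.56817994e+00] [331.76359406   0.         321.76833882] [-0.04523103  0.          0.          0.          0.        ]
```

View pics/w1.png

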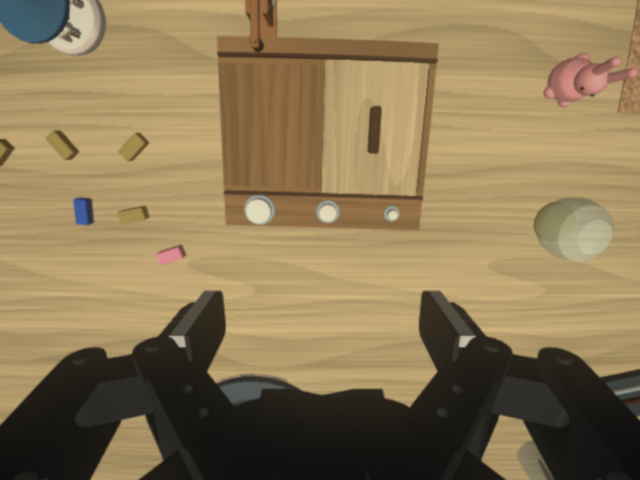

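The wrist view shows the keys: large (259,210), medium (328,211), small (392,213). The handle is at (375,130). Bars are at (62,145), (133,146), (132,214) and (5,152, cut off). Measuring now.

```bash
cat >> h.py <<'E'
def brass(p,im,z=0.016,mn=60,roi=(.25,.8,-.4,.5),lo=(20,140,60),hi=(28,255,200)):
    hsv=cv2.cvtColor(im,cv2.COLOR_RGB2HSV)
    m=cv2.morphologyEx(cv2.inRange(hsv,lo,hi),cv2.MORPH_OPEN,np.ones((3,3),np.uint8))
    cs,_=cv2.findContours(m,cv2.RETR_EXTERNAL,cv2.CHAIN_APPROX_NONE)
    for c in cs:
        if cv2.contourArea(c)<mn: continue
        W=onplane(p,c.reshape(-1,2),z);r=cv2.minAreaRect((W[:,:2]*1000).astype(np.float32))
        (cx,cy),(a,b),t=r
        if a<b: a,b,t=b,a,t+90
        t=(t+90)%180-90
        if roi[0]<cx/1000<roi[1] and roi[2]<cy/1000<roi[3]:
            print('brass px',c.reshape(-1,2).mean(0).round(),'xy mm',round(cx,1),round(cy,1),'size',round(a,1),round(b,1),'long-axis deg',round(t,1))
E
python3 - <<'E'
from h import *
z,im,d=load('w1');hsv=cv2.cvtColor(im,cv2.COLOR_RGB2HSV)
def ms(m,zz,box):
    u0,u1,v0,v1=box;k=np.zeros_like(m);k[v0:v1,u0:u1]=m[v0:v1,u0:u1]
    n,l,s,c=cv2.connectedComponentsWithStats(k);i=1+s[1:,4].argmax()
    vv,uu=np.nonzero(l==i);W=onplane(z,np.c_[uu,vv],zz)
    r=cv2.minAreaRect((W[:,:2]*1000).astype(np.float32));return c[i].round(1),s[i,4],r
wm=cv2.inRange(hsv,(0,0,150),(179,80,255))
K=[]
for b in((238,282,190,230),(312,345,195,228),(380,405,203,223)):
    c,a,r=ms(wm,.06,b);print('key',c,a,r);K.append(r[0])
K=np.array(K);dv=K[0]-K[2];print('yaw',np.degrees(np.arctan2(-dv[0],dv[1])))
hm=cv2.inRange(hsv,(0,0,0),(179,255,90))
print('handle',ms(hm,.075,(355,395,95,165)))
hs=[hsv[v,u].tolist() for u,v in((62,145),(133,146),(132,214),(60,190),(30,240))];print(hs)
brass(z,im)
C=cloud(z,d);m=(C[...,2]>.043)&(C[...,2]<.058);m[300:]=0;m[:,:200]=0;m[:,450:]=0;m[:36]=0
print(cv2.minAreaRect((C[m][:,:2]*1000).astype(np.float32)))
for f in('side0','scene0'):
    z,im,d=load(f);brass(z,im,mn=15,lo=(20,150,60))
E
```

```text
key [258.  210.5] 627 ((453.94146728515625, -37.710975646972656), (38.007049560546875, 38.841224670410156), 0.03393853083252907)
key [327.4 212.1] 361 ((451.97747802734375, -129.18264770507812), (29.040170669555664, 28.780725479125977), 56.29731750488281)
key [391.7 214.1] 147 ((449.8483581542969, -215.0265655517578), (19.059688568115234, 18.55572509765625), 67.05229949951172)
yaw -1.3223667286558358
handle (array([373.9, 129.6]), np.int32(436), ((556.3248291015625, -184.54153442382812), (11.81061840057373, 52.385398864746094), 88.59211730957031))
[[23, 134, 156], [23, 130, 159], [23, 128, 161], [20, 101, 171], [20, 102, 175]]
((545.13916015625, -125.53523254394531), (271.3383483886719, 238.71983337402344), 88.69892120361328)
brass px [307. 230.] xy mm 536.8 143.6 size 37.3 17.3 long-axis deg -48.4
brass px [273. 230.] xy mm 434.7 159.1 size 31.4 18.2 long-axis deg 85.3
brass px [303. 210.] xy mm 539.9 251.2 size 37.6 16.4 long-axis deg 37.9
brass px [297. 193.] xy mm 532.5 351.1 size 25.2 20.4 long-axis deg 82.4
brass px [457. 328.] xy mm 537.4 361.4 size 41.2 27.9 long-axis deg -43.1
brass px [413. 303.] xy mm 546.4 258.9 size 47.9 18.7 long-axis deg 38.8
brass px [377. 276.] xy mm 542.2 153.5 size 37.1 28.8 long-axis deg -43.5
brass px [410. 259.] xy mm 444.2 167.7 size 41.4 30.0 long-axis deg -78.3
```

Plinth yaw is about −1.3° and its origin about (0.5316, −0.1252). I'll go to the cover handle at about (0.5565, −0.187).

step_arm(dp=[[0.02, 0.015, 0.03], [0.04, 0.03, 0.06], [0.06, 0.045, 0.09], [0.083, 0.064, 0.12], [0.083, 0.064, 0.15]], dr=[[0, 0, 1.4], [0, 0, 1.4], [0, 0, 1.4], [0, 0, 1.4], [0, 0, 1.4]], hand=0.05)

```text
time: 2.23
eef_pos: [0.5585, -0.1924, 0.1979]
ee_rot: [3.141, 0.001, -0.026]
wrist_force: [2.0, -0.9, -0.1]
grip_width: 0.587
grasp_force: 0.0
```

step_arm(dp=[[0, 0, 0.03], [0, 0, 0.06], [0, 0, 0.07], [0, 0, 0.08], [0, 0, 0.08]], dr=[[0, 0, 0], [0, 0, 0], [0, 0, 0], [0, 0, 0], [0, 0, 0]])

```text
time: 2.65
eef_pos: [0.5561, -0.1893, 0.1202]
ee_rot: [-3.141, 0.002, -0.025]
wrist_force: [-0.7, 1.5, -0.4]
grip_width: 0.587
grasp_force: 0.0
```

Run:
```python
from h import *
s=env.state();print(s['time'],s['eef_pos'],s['ee_rot'],s['wrist_force'],s['grip_width'])
p,im,d=snap('wrist','w2')
```

```text
2.65 [ 0.55612391 -0.18931001  0.12015817] [-3.14108156e+00  1.94889066e-03 -2.48935801e-02] [-0.71747955  1.49116845 -0.36690163] 0.5873640684934487
```

View pics/w2.png

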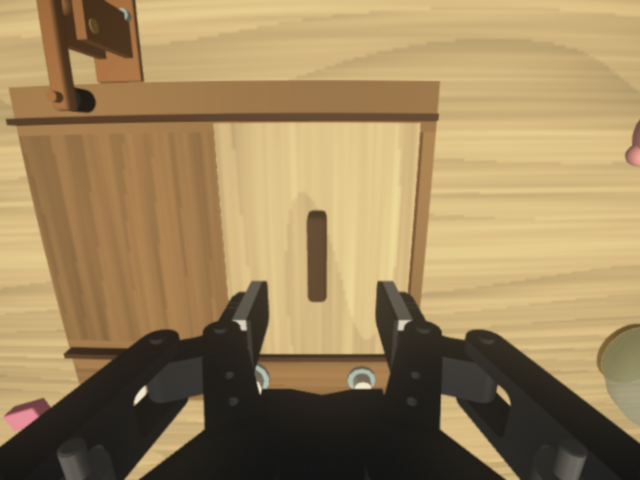

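The handle sits midway between the fingers. Descend, close, drag open.

step_arm(dp=[[0, 0, 0.02], [0, 0, 0.04], [0, 0, 0.055], [0, 0, 0.062], [0, 0, 0.062]], dr=[[0, 0, 0], [0, 0, 0], [0, 0, 0], [0, 0, 0], [0, 0, 0]])

```text
time: 3.12
eef_pos: [0.557, -0.189, 0.0594]
ee_rot: [-3.142, 0.0, -0.024]
wrist_force: [0.2, -0.1, 0.4]
grip_width: 0.586
grasp_force: 0.0
```

step_arm(dp=[[0, 0, 0], [0, 0, 0], [0, 0, 0], [0, 0, 0], [0, 0, 0]], dr=[[0, 0, 0], [0, 0, 0], [0, 0, 0], [0, 0, 0], [0, 0, 0]], hand=0)

```text
time: 3.53
eef_pos: [0.5579, -0.1891, 0.0608]
ee_rot: [3.141, -0.002, -0.024]
wrist_force: [-1.1, 1.7, 10.0]
grip_width: 0.117
grasp_force: 60.6
```

step_arm(dp=[[0, 0, 0], [0, 0, 0], [0, -0.01, 0], [0, -0.02, 0], [0, -0.03, 0]], dr=[[0, 0, 0], [0, 0, 0], [0, 0, 0], [0, 0, 0], [0, 0, 0]])

```text
time: 3.95
eef_pos: [0.5586, -0.1598, 0.0608]
ee_rot: [3.139, -0.002, -0.025]
wrist_force: [-1.0, -5.6, 9.2]
grip_width: 0.121
grasp_force: 60.5
```

step_arm(dp=[[0, -0.01, 0], [0, -0.02, 0], [0, -0.03, 0], [0, -0.04, 0], [0, -0.05, 0]], dr=[[0, 0, 0], [0, 0, 0], [0, 0, 0], [0, 0, 0], [0, 0, 0]])

```text
time: 4.37
eef_pos: [0.5598, -0.1095, 0.0608]
ee_rot: [3.14, -0.002, -0.025]
wrist_force: [-2.1, -5.3, 10.1]
grip_width: 0.12
grasp_force: 60.5
```

step_arm(dp=[[0, -0.01, 0], [0, -0.02, 0], [0, -0.03, 0], [0, -0.04, 0], [0, -0.045, 0]], dr=[[0, 0, 0], [0, 0, 0], [0, 0, 0], [0, 0, 0], [0, 0, 0]])

```text
time: 4.78
eef_pos: [0.5609, -0.0681, 0.0608]
ee_rot: [3.131, -0.002, -0.027]
wrist_force: [-4.3, -63.9, 4.0]
grip_width: 0.12
grasp_force: 60.8
```

step_arm(dp=[[0, 0.004, 0], [0, 0.004, 0], [0, 0.004, 0]], dr=[[0, 0, 0], [0, 0, 0], [0, 0, 0]], hand=0.05)

```text
time: 5.03
eef_pos: [0.5603, -0.0681, 0.0599]
ee_rot: [-3.142, -0.001, -0.025]
wrist_force: [-0.6, 0.2, 0.1]
grip_width: 0.538
grasp_force: 0.0
```

step_arm(dp=[[0, 0, -0.03], [0, 0, -0.06], [0, 0, -0.1], [0, 0, -0.14], [0, 0, -0.18]], dr=[[0, 0, 0], [0, 0, 0], [0, 0, 0], [0, 0, 0], [0, 0, 0]], hand=0.085)

```text
time: 5.45
eef_pos: [0.5595, -0.0677, 0.2416]
ee_rot: [-3.141, -0.0, -0.024]
wrist_force: [0.9, 0.4, 0.3]
grip_width: 0.993
grasp_force: 0.0
```

step_arm(dp=[[-0.02, -0.02, -0.03], [-0.04, -0.04, -0.06], [-0.06, -0.06, -0.09], [-0.08, -0.08, -0.11], [-0.08, -0.08, -0.11]], dr=[[0, 0, 0], [0, 0, 0], [0, 0, 0], [0, 0, 0], [0, 0, 0]])

```text
time: 5.87
eef_pos: [0.4805, 0.002, 0.3546]
ee_rot: [-3.129, -0.007, -0.003]
wrist_force: [-0.8, -1.1, 1.6]
grip_width: 0.996
grasp_force: 0.0
```

Run:
```python
from h import *
s=env.state();print(s['time'],s['eef_pos'],s['ee_rot'],s['wrist_force'],s['grip_width'])
p,im,d=snap('wrist','w3')
brass(p,im,lo=(21,120,60))
```

```text
5.8667 [0.48052744 0.00197824 0.35457779] [-3.12897953 -0.00674742 -0.00319356] [-0.78005418 -1.05887306  1.60201484] 0.9962281813710591
brass px [218. 222.] xy mm 436.4 163.7 size 38.0 18.4 long-axis deg -77.8
brass px [ 82. 159.] xy mm 531.7 358.4 size 37.1 17.8 long-axis deg -47.4
brass px [222. 153.] xy mm 536.2 149.1 size 37.7 17.5 long-axis deg -48.3
brass px [149. 152.] xy mm 539.9 255.4 size 37.8 17.9 long-axis deg 37.0
```

View pics/w3.png

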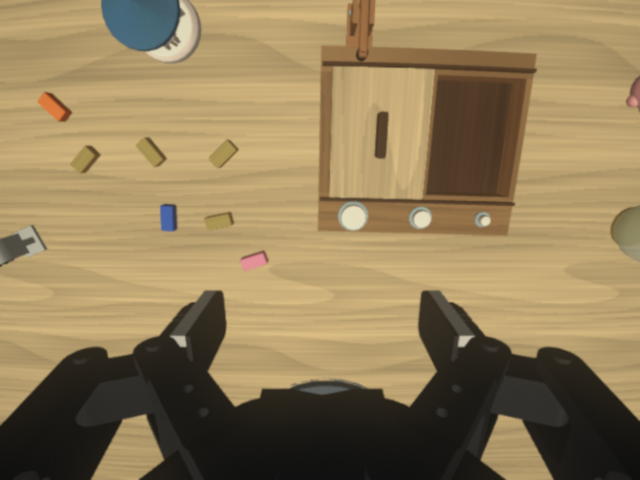

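Run:
```python
from h import *
for f,b in(('w1',(355,395,95,165)),('w3',(365,398,100,170))):
    z,im,d=load(f);hsv=cv2.cvtColor(im,cv2.COLOR_RGB2HSV)
    m=cv2.inRange(hsv,(0,0,0),(179,255,90));k=np.zeros_like(m);k[b[2]:b[3],b[0]:b[1]]=m[b[2]:b[3],b[0]:b[1]]
    vv,uu=np.nonzero(k);W=onplane(z,np.c_[uu,vv],.075);print(cv2.minAreaRect((W[:,:2]*1000).astype(np.float32)))
    C=cloud(z,d)
    for lo,hi in((.051,.0555),(.043,.058),(.006,.013)):
        m=(C[...,2]>lo)&(C[...,2]<hi)&(abs(C[...,0]-.555)<.065)&(abs(C[...,1]+.125)<.16)
        P=C[m]*1000;
        if len(P)>50:print(lo,len(P),np.percentile(P[:,0],[1,99]).round(1),np.percentile(P[:,1],[.5,99.5]).round(1))
```

```text
((556.3248291015625, -184.54153442382812), (11.81061840057373, 52.385398864746094), 88.59211730957031)
0.051 9844 [491.8 618.9] [-248.6 -123.2]
0.043 21326 [491.9 618.9] [-259.5    7.9]
((559.2755126953125, -66.89786529541016), (11.321833610534668, 50.9256706237793), 89.11778259277344)
0.051 9515 [491.4 619.4] [-131.2   -6.2]
0.043 11895 [491.4 619.1] [-260.2    9.3]
0.006 6602 [491.4 618.7] [-253.5 -148.5]
```

Run:
```python
from h import *
p,im,d=snap('wrist','w4');C=cloud(p,d)
# profile z vs y along x=0.53 and .59 ; and edges
for x in(.52,.59):
    m=(abs(C[...,0]-x)<.004)&(C[...,1]<.03)&(C[...,1]>-.28)
    P=C[m];P=P[P[:,1].argsort()]
    b=np.round(P[:,1]*1000/3)*3
    print(x,[(int(v),round(float(np.median(P[b==v,2])*1000))) for v in np.unique(b)])
s=env.state();print(s['eef_pos'],s['ee_rot'],p['origin'])
```

```text
0.52 [(-261, 46), (-258, 47), (-255, 47), (-252, 31), (-249, 12), (-246, 12), (-243, 11), (-240, 12), (-237, 12), (-234, 11), (-231, 12), (-228, 11), (-225, 11), (-222, 11), (-219, 12), (-216, 11), (-213, 11), (-210, 11), (-207, 12), (-204, 12), (-201, 11), (-198, 12), (-195, 11), (-192, 11), (-189, 11), (-186, 11), (-183, 12), (-180, 12), (-177, 11), (-174, 12), (-171, 11), (-168, 11), (-165, 11), (-162, 11), (-159, 11), (-156, 12), (-153, 12), (-150, 11), (-147, 13), (-138, 46), (-135, 47), (-132, 53), (-129, 53), (-126, 53), (-123, 54), (-120, 54), (-117, 54), (-114, 53), (-111, 53), (-108, 54), (-105, 54), (-102, 53), (-99, 54), (-96, 54), (-93, 53), (-90, 53), (-87, 54), (-84, 54), (-81, 53), (-78, 53), (-75, 53), (-72, 53), (-69, 53), (-66, 54), (-63, 53), (-60, 54), (-57, 54), (-54, 53), (-51, 53), (-48, 54), (-45, 53), (-42, 54), (-39, 53), (-36, 54), (-33, 54), (-30, 53), (-27, 54), (-24, 53), (-21, 53), (-18, 54), (-15, 54), (-12, 53), (-9, 53), (-6, 54), (-3, 47), (0, 47), (3, 46), (6, 47), (9, 47), (12, 1), (15, 1), (18, 0), (21, 1), (24, 1), (27, 1), (30, 1)]
0.59 [(-261
[... 500 characters left out ...]
-126, 53), (-123, 54), (-120, 54), (-117, 54), (-114, 54), (-111, 54), (-108, 53), (-105, 53), (-102, 54), (-99, 54), (-96, 53), (-93, 54), (-90, 54), (-87, 53), (-84, 54), (-81, 54), (-78, 53), (-75, 53), (-72, 54), (-69, 54), (-66, 54), (-63, 53), (-60, 54), (-57, 53), (-54, 53), (-51, 54), (-48, 53), (-45, 53), (-42, 54), (-39, 54), (-36, 53), (-33, 54), (-30, 53), (-27, 53), (-24, 54), (-21, 53), (-18, 54), (-15, 53), (-12, 54), (-9, 54), (-6, 47), (-3, 46), (0, 46), (3, 46), (6, 46), (9, 23), (12, 1), (15, 0), (18, 1), (21, 0), (24, 0), (27, 1), (30, 1)]
[0.48200095 0.00064393 0.35035819] [-3.13002203e+00 -2.37343833e-03 -5.34864359e-03] [ 5.51819946e-01 -5.18566097e-04  4.95566740e-01]
```

The well centre is at y≈−0.195 and the cover's edges (−132…−6) match fully open. It began about 9 mm ajar. Next is bar A at (0.436, 0.164).

step_arm(dp=[[-0.01, -0.035, 0], [-0.02, -0.07, 0], [-0.03, -0.105, 0], [-0.046, -0.14, 0], [-0.046, -0.163, 0]], dr=[[0, 0, 0], [0, 0, 0], [0, 0, 0], [0, 0, 0], [0, 0, 0]])

```text
time: 6.38
eef_pos: [0.4489, 0.0345, 0.3506]
ee_rot: [-3.096, 0.002, 0.046]
wrist_force: [-0.8, 0.8, -0.3]
grip_width: 0.992
grasp_force: 0.0
```

step_arm(dp=[[0, 0, 0.04], [0, 0, 0.08], [0, 0, 0.12], [0, 0, 0.15], [0, 0, 0.15]], dr=[[0, 0, 7], [0, 0, 14], [0, 0, 21], [0, 0, 28], [0, 0, 35]])

```text
time: 6.8
eef_pos: [0.4225, -0.0697, 0.2147]
ee_rot: [-2.998, 0.033, -0.268]
wrist_force: [0.8, 0.0, -1.2]
grip_width: 0.996
grasp_force: 0.0
```

step_arm(dp=[[0, 0, 0], [0, 0, 0], [0, 0, 0], [0, 0, 0], [0, 0, 0]], dr=[[0, 0, 7], [0, 0, 14], [0, 0, 21], [0, 0, 28], [0, 0, 35]], hand=0.05)

```text
time: 7.22
eef_pos: [0.3732, -0.1528, 0.2176]
ee_rot: [-2.908, 0.102, -0.57]
wrist_force: [-0.4, -0.4, 0.5]
grip_width: 0.589
grasp_force: 0.0
```

step_arm(dp=[[0, 0, 0], [0, 0, 0], [0, 0, 0], [0, 0, 0]], dr=[[0, 0, 7], [0, 0, 7.5], [0, 0, 7.5], [0, 0, 7.5]])

```text
time: 7.55
eef_pos: [0.3549, -0.1763, 0.2178]
ee_rot: [-2.893, 0.131, -0.657]
wrist_force: [0.4, 0.7, 0.4]
grip_width: 0.584
grasp_force: 0.0
```

```bash
cat > look.py <<'E'
import sys
from h import *
s=env.state();yaw=s['ee_rot'][2];e=s['eef_pos'];print('t',s['time'],'eef',e.round(4),'rot deg',np.degrees(s['ee_rot']).round(2),'grip',round(s['grip_width'],3))
if len(sys.argv)>1:
    p,im,d=snap('wrist',sys.argv[1]);brass(p,im,lo=(21,120,60))
T=R.from_euler('xyz',s['ee_rot']).as_matrix()
for a in sys.argv[2:]:
    g=np.array([float(v) for v in a.split(',')])
    print('goal',g,'tool dp',(T.T@(g[:3]-e)).round(4),'drz',round((np.degrees(yaw)-g[3]+180)%360-180,1))
E
python3 look.py w5
python3 - <<'E'
from h import *
z,_,_=load('side0');print('carousel',onplane(z,[(357,213)],.01),'mailbox',onplane(z,[(257,180)],0),'clamp',onplane(z,[(377,262)],.04))
E
```

```text
t 7.55 eef [ 0.3549 -0.1763  0.2178] rot deg [-165.77    7.48  -37.65] grip 0.584
brass px [ 47. 286.] xy mm 531.7 357.4 size 37.1 18.0 long-axis deg -46.7
brass px [144. 277.] xy mm 436.0 163.3 size 37.5 19.1 long-axis deg -79.3
brass px [ 67. 252.] xy mm 540.0 254.7 size 38.0 17.7 long-axis deg 36.7
brass px [ 99. 217.] xy mm 536.0 148.1 size 37.9 18.2 long-axis deg -47.0
carousel [[0.70851652 0.21346119 0.01      ]] mailbox [[0.40473725 0.48276554 0.        ]] clamp [[ 0.6991555  -0.05970586  0.04      ]]
```

Run:
```python
from h import *
s=env.state();print(s['joints'].round(3),s['qd'].round(3),s['effort'].round(1))
```

```text
[-0.657  0.111 -0.225  1.366  0.248  3.141] [ 0.018 -0.003  0.001 -0.002  0.001 -0.   ] [ -1.9 -56.5  46.3   1.9   1.2   0. ]
```

Joint 6 hit its limit: yaw must stay between j1 and j1+2π. I'll work with yaws of 90–217° on the bar side. Level the tool first.

```bash
cat >> h.py <<'E'
def rel(yaw_deg,pos=None):
    s=env.state();T=R.from_euler('xyz',s['ee_rot']);G=R.from_euler('xyz',[np.pi,0,np.radians(yaw_deg)])
    rv=(T.inv()*G).as_rotvec(degrees=True)
    print('rel dr',rv.round(2), 'dp',T.inv().apply(np.array(pos)-s['eef_pos']).round(4) if pos is not None else '')
E
python3 -c "
from h import *
rel(-5,[.36,-.12,.25])"
```

```text
rel dr [-15.96   3.2  -33.3 ] dp [-0.0341 -0.0527 -0.0154]
```

step_arm(dp=[[-0.007, -0.011, -0.003], [-0.014, -0.021, -0.006], [-0.02, -0.032, -0.009], [-0.027, -0.042, -0.012], [-0.034, -0.053, -0.015]], dr=[[-3.2, 0.64, -6.66], [-6.4, 1.28, -13.3], [-9.6, 1.92, -20], [-12.8, 2.56, -26.6], [-15.96, 3.2, -33.3]])

```text
time: 8.02
eef_pos: [0.3608, -0.1188, 0.2502]
ee_rot: [-3.135, 0.001, -0.1]
wrist_force: [0.2, -0.5, 0.4]
grip_width: 0.584
grasp_force: 0.0
```

```bash
python3 look.py;python3 -c "
from h import *
print(env.state()['joints'].round(3))
rel(0,[.36,-.12,.25])"
```

```text
t 8.0167 eef [ 0.3608 -0.1188  0.2502] rot deg [-1.7962e+02  4.0000e-02 -5.7300e+00] grip 0.584
[-0.323 -0.035 -0.262  1.346  0.006  2.918]
rel dr [-0.38  0.02 -5.73] dp [-0.0006  0.0013  0.0002]
```

step_arm(dp=[[0, 0, 0], [0, 0, 0], [0, 0, 0], [0, 0, 0], [0, 0, 0]], dr=[[-0.38, 0, -7], [-0.38, 0, -14], [-0.38, 0, -21], [-0.38, 0, -28], [-0.38, 0, -35]])

```text
time: 8.43
eef_pos: [0.3606, -0.1189, 0.2498]
ee_rot: [-3.139, -0.002, 0.512]
wrist_force: [-0.3, 0.8, -0.6]
grip_width: 0.583
grasp_force: 0.0
```

step_arm(dp=[[0, 0, 0], [0, 0, 0], [0, 0, 0], [0, 0, 0], [0, 0, 0]], dr=[[0, 0, -7], [0, 0, -14], [0, 0, -21], [0, 0, -28], [0, 0, -35]])

```text
time: 8.85
eef_pos: [0.3605, -0.1191, 0.2497]
ee_rot: [-3.141, -0.003, 1.123]
wrist_force: [1.1, -0.2, 0.1]
grip_width: 0.588
grasp_force: 0.0
```

step_arm(dp=[[0, 0, 0], [0, 0, 0], [0, 0, 0], [0, 0, 0], [0, 0, 0]], dr=[[0, 0, -7], [0, 0, -14], [0, 0, -21], [0, 0, -28], [0, 0, -35]])

```text
time: 9.27
eef_pos: [0.3606, -0.1191, 0.2497]
ee_rot: [3.141, -0.003, 1.734]
wrist_force: [-0.4, 0.4, -0.0]
grip_width: 0.586
grasp_force: 0.0
```

```bash
python3 -c "
from h import *
print(env.state()['joints'].round(3))
rel(102,[.436,.163,.15])"
```

```text
[-0.321 -0.037 -0.265  1.344  0.003  1.087]
rel dr [ 0.06 -0.17 -2.68] dp [0.2658 0.12   0.1006]
```

step_arm(dp=[[0.033, 0.015, 0.005], [0.066, 0.03, 0.01], [0.1, 0.045, 0.015], [0.133, 0.06, 0.02], [0.166, 0.075, 0.025]], dr=[[0, 0, -2.7], [0, 0, -2.7], [0, 0, -2.7], [0, 0, -2.7], [0, 0, -2.7]])

```text
time: 9.68
eef_pos: [0.4088, 0.0585, 0.2252]
ee_rot: [3.14, -0.003, 1.774]
wrist_force: [1.5, -0.5, 0.3]
grip_width: 0.585
grasp_force: 0.0
```

step_arm(dp=[[0.033, 0.013, 0.015], [0.066, 0.026, 0.03], [0.095, 0.038, 0.05], [0.095, 0.038, 0.075], [0.095, 0.038, 0.075]], dr=[[0, 0, 0], [0, 0, 0], [0, 0, 0], [0, 0, 0], [0, 0, 0]])

```text
time: 10.1
eef_pos: [0.4247, 0.1583, 0.1469]
ee_rot: [-3.137, -0.002, 1.777]
wrist_force: [-1.2, -0.7, -1.3]
grip_width: 0.584
grasp_force: 0.0
```

```bash
python3 look.py w6 .436,.163,.003,102.2; python3 -c "
from h import *
z,im,d=load('w6');print(proj(z,[[.436,.163,.016],env.state()['eef_pos']]))"
```

```text
t 10.1 eef [0.4247 0.1583 0.1469] rot deg [-1.7975e+02 -1.4000e-01  1.0182e+02] grip 0.584
brass px [443. 261.] xy mm 535.1 149.4 size 39.3 17.4 long-axis deg -48.6
brass px [336. 222.] xy mm 435.1 164.3 size 38.5 18.7 long-axis deg -78.2
brass px [487. 140.] xy mm 539.0 255.8 size 38.4 19.3 long-axis deg 37.3
brass px [522.  11.] xy mm 536.2 352.7 size 21.8 18.5 long-axis deg -48.2
goal [4.360e-01 1.630e-01 3.000e-03 1.022e+02] tool dp [0.002  0.0127 0.1438] drz -0.4
[[336.67686233 224.05846281]
 [322.94563824 300.13558476]]
```

View pics/w6.png

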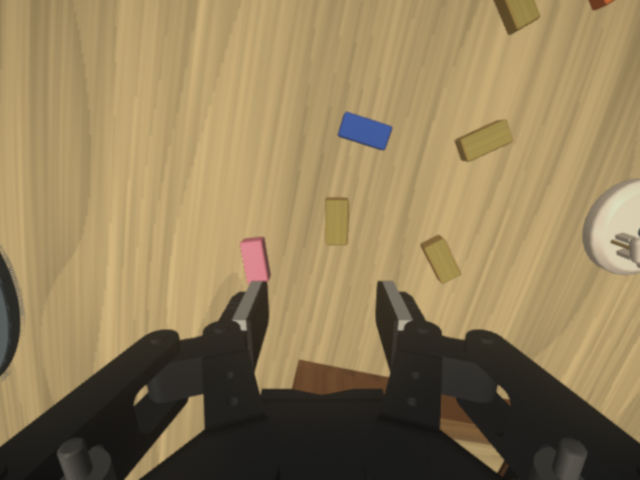

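Bar A is at (336,221), with pink about 75 mm clear. Descend, grasp and lift.

step_arm(dp=[[0.003, 0.0115, 0.035], [0.003, 0.0115, 0.07], [0.003, 0.0115, 0.105], [0.003, 0.0115, 0.13], [0.003, 0.0115, 0.143]], dr=[[0, 0, 0], [0, 0, 0], [0, 0, 0], [0, 0, 0], [0, 0, 0]])

```text
time: 10.57
eef_pos: [0.437, 0.1615, 0.0064]
ee_rot: [-3.141, -0.003, 1.772]
wrist_force: [-0.3, 0.9, 0.6]
grip_width: 0.587
grasp_force: 0.0
```

step_arm(dp=[[0, 0, 0], [0, 0, 0], [0, 0, 0], [0, 0, 0], [0, 0, 0]], dr=[[0, 0, 0], [0, 0, 0], [0, 0, 0], [0, 0, 0], [0, 0, 0]], hand=0)

```text
time: 10.98
eef_pos: [0.4391, 0.1625, 0.0096]
ee_rot: [3.138, -0.003, 1.772]
wrist_force: [-1.7, -2.1, 11.3]
grip_width: 0.21
grasp_force: 60.0
```

step_arm(dp=[[0, 0, 0], [0, 0, -0.03], [0, 0, -0.07], [0, 0, -0.11], [0, 0, -0.15]], dr=[[0, 0, 0], [0, 0, 0], [0, 0, 0], [0, 0, 0], [0, 0, 0]])

```text
time: 11.4
eef_pos: [0.4376, 0.1616, 0.161]
ee_rot: [3.139, -0.003, 1.772]
wrist_force: [2.1, 0.0, -1.1]
grip_width: 0.206
grasp_force: 59.3
```

```bash
python3 look.py '' .515,-.172,.15,178.7 2>/dev/null || python3 -c "
from h import *
rel(102.2,[.515,-.172,.15]);print(env.state()['grip_width'],env.state()['grasp_force'])"
```

```text
t 11.4 eef [0.4376 0.1616 0.161 ] rot deg [179.86  -0.19 101.52] grip 0.206
brass px [321. 294.] xy mm 451.7 91.2 size 81.0 40.1 long-axis deg -78.7
brass px [422. 256.] xy mm 535.1 149.4 size 39.2 17.8 long-axis deg -47.8
brass px [461. 140.] xy mm 539.2 256.0 size 37.9 19.3 long-axis deg 37.2
brass px [492.  13.] xy mm 534.5 354.8 size 27.1 17.8 long-axis deg -47.8
goal [ 5.150e-01 -1.720e-01  1.500e-01  1.787e+02] tool dp [-0.3424  0.0092  0.0098] drz -77.2
```

step_arm(dp=[[-0.034, 0.001, 0], [-0.068, 0.002, 0], [-0.103, 0.003, 0], [-0.137, 0.004, 0], [-0.171, 0.005, 0]], dr=[[0, 0, -7], [0, 0, -14], [0, 0, -21], [0, 0, -28], [0, 0, -35]])

```text
time: 11.87
eef_pos: [0.4766, -0.0024, 0.1586]
ee_rot: [3.138, -0.001, 2.338]
wrist_force: [0.7, 0.7, -1.4]
grip_width: 0.207
grasp_force: 59.3
```

step_arm(dp=[[-0.0285, -0.019, 0], [-0.057, -0.038, 0], [-0.0855, -0.057, 0], [-0.114, -0.076, 0], [-0.143, -0.095, 0]], dr=[[0, 0, -7], [0, 0, -14], [0, 0, -21], [0, 0, -28], [0, 0, -35]])

```text
time: 12.28
eef_pos: [0.5062, -0.1713, 0.1581]
ee_rot: [3.139, 0.001, 2.934]
wrist_force: [1.4, 1.1, -0.5]
grip_width: 0.206
grasp_force: 59.3
```

step_arm(dp=[[0, 0, 0], [0, 0, 0], [0, 0, 0]], dr=[[0, 0, -7.2], [0, 0, -7.2], [0, 0, -7.2]])

```text
time: 12.53
eef_pos: [0.506, -0.1694, 0.1574]
ee_rot: [3.138, 0.001, 3.049]
wrist_force: [0.3, 0.3, -1.0]
grip_width: 0.203
grasp_force: 59.3
```

```bash
python3 look.py w7 .515,-.172,.021,178.7
```

```text
t 12.5333 eef [ 0.506  -0.1694  0.1574] rot deg [1.7981e+02 5.0000e-02 1.7469e+02] grip 0.203
brass px [322. 294.] xy mm 576.8 -175.2 size 80.3 39.0 long-axis deg -5.4
goal [ 5.150e-01 -1.720e-01  2.100e-02  1.787e+02] tool dp [-0.0091 -0.0022  0.1364] drz -4.0
```

View pics/w7.png

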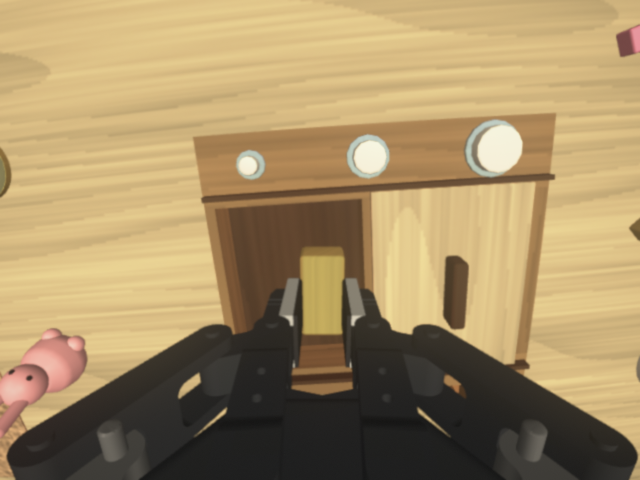

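step_arm(dp=[[-0.009, -0.006, 0.02], [-0.009, -0.006, 0.05], [-0.009, -0.006, 0.08], [-0.009, -0.006, 0.1], [-0.009, -0.006, 0.115]], dr=[[0, 0, -4], [0, 0, -4], [0, 0, -4], [0, 0, -4], [0, 0, -4]])

```text
time: 13.0
eef_pos: [0.5136, -0.1742, 0.04]
ee_rot: [3.138, -0.001, 3.121]
wrist_force: [-0.2, 0.2, -0.8]
grip_width: 0.208
grasp_force: 62.3
```

step_arm(dp=[[0, 0, 0.01], [0, 0, 0.016], [0, 0, 0.02], [0, 0, 0.02]], dr=[[0, 0, 0], [0, 0, 0], [0, 0, 0], [0, 0, 0]])

```text
time: 13.33
eef_pos: [0.5145, -0.1753, 0.0216]
ee_rot: [3.138, 0.0, 3.123]
wrist_force: [0.5, -0.4, -1.3]
grip_width: 0.206
grasp_force: 62.3
```

step_arm(dp=[[0, 0, 0], [0, 0, 0], [0, 0, -0.01], [0, 0, -0.04], [0, 0, -0.08]], dr=[[0, 0, 0], [0, 0, 0], [0, 0, 0], [0, 0, 0], [0, 0, 0]], hand=0.033)

```text
time: 13.75
eef_pos: [0.5127, -0.1754, 0.1014]
ee_rot: [3.137, -0.004, 3.123]
wrist_force: [1.4, -0.1, -0.1]
grip_width: 0.387
grasp_force: 0.0
```

step_arm(dp=[[0, 0, -0.04], [-0.003, 0.035, -0.06], [-0.006, 0.07, -0.06], [-0.008, 0.105, -0.06], [-0.01, 0.14, -0.06]], dr=[[0, 0, 0], [0, 0, 0], [0, 0, 0], [0, 0, 0], [0, 0, 0]])

```text
time: 14.17
eef_pos: [0.5273, -0.0351, 0.1639]
ee_rot: [3.138, 0.002, 3.122]
wrist_force: [0.7, 0.8, 0.2]
grip_width: 0.385
grasp_force: 0.0
```

step_arm(dp=[[0, 0.037, 0], [0, 0.074, 0], [0, 0.11, 0], [-0.003, 0.148, 0], [-0.005, 0.165, 0]], dr=[[0, 0, 7], [0, 0, 14], [0, 0, 21], [0, 0, 28], [0, 0, 35]], hand=0.05)

```text
time: 14.58
eef_pos: [0.5349, 0.132, 0.164]
ee_rot: [3.137, -0.001, 2.531]
wrist_force: [1.0, 0.0, -0.5]
grip_width: 0.582
grasp_force: 0.0
```

step_arm(dp=[[0, 0, 0], [0, 0, 0], [0, 0, 0]], dr=[[0, 0, 7], [0, 0, 12], [0, 0, 12]])

```text
time: 14.83
eef_pos: [0.5351, 0.1291, 0.1637]
ee_rot: [3.138, -0.002, 2.322]
wrist_force: [0.5, -0.4, 0.6]
grip_width: 0.586
grasp_force: 0.0
```

```bash
python3 look.py w8 .5352,.1492,.003,132
```

```text
t 14.8333 eef [0.5351 0.1291 0.1637] rot deg [ 1.7982e+02 -1.0000e-01  1.3303e+02] grip 0.586
brass px [337. 205.] xy mm 535.4 149.3 size 38.9 17.7 long-axis deg -47.1
brass px [428. 117.] xy mm 539.3 255.8 size 38.6 18.6 long-axis deg 37.0
brass px [515.  18.] xy mm 534.4 355.2 size 27.7 18.1 long-axis deg -46.6
goal [5.352e-01 1.492e-01 3.000e-03 1.320e+02] tool dp [0.0143 0.0133 0.1607] drz 1.0
```

step_arm(dp=[[0.014, 0.0133, 0.03], [0.014, 0.0133, 0.07], [0.014, 0.0133, 0.11], [0.014, 0.0133, 0.145], [0.014, 0.0133, 0.159]], dr=[[0, 0, 0], [0, 0, 0], [0, 0, 0], [0, 0, 0], [0, 0, 0]])

```text
time: 15.3
eef_pos: [0.5327, 0.1474, -0.0002]
ee_rot: [-3.14, -0.004, 2.329]
wrist_force: [-1.7, 0.4, -0.9]
grip_width: 0.583
grasp_force: 0.0
```

step_arm(dp=[[0, 0, 0], [0, 0, 0], [0, 0, 0], [0, 0, 0], [0, 0, 0]], dr=[[0, 0, 0], [0, 0, 0], [0, 0, 0], [0, 0, 0], [0, 0, 0]], hand=0)

```text
time: 15.72
eef_pos: [0.5363, 0.1486, 0.0052]
ee_rot: [3.137, -0.001, 2.326]
wrist_force: [-2.3, -0.6, 9.9]
grip_width: 0.214
grasp_force: 61.2
```

step_arm(dp=[[0, 0, 0], [0, 0, -0.03], [0, 0, -0.07], [0, 0, -0.11], [0, 0, -0.15]], dr=[[0, 0, 0], [0, 0, 0], [0, 0, 0], [0, 0, 0], [0, 0, 0]])

```text
time: 16.13
eef_pos: [0.5347, 0.1478, 0.1562]
ee_rot: [3.139, -0.002, 2.326]
wrist_force: [1.3, 1.0, -2.0]
grip_width: 0.211
grasp_force: 59.9
```

```bash
python3 look.py w9 .545,-.013,.16,178.7 .6,-.176,.16,178.7
```

```text
t 16.1333 eef [0.5347 0.1478 0.1562] rot deg [ 1.7983e+02 -1.1000e-01  1.3327e+02] grip 0.211
brass px [322. 302.] xy mm 588.5 90.8 size 83.7 39.0 long-axis deg -46.1
brass px [415. 134.] xy mm 539.3 255.9 size 38.3 18.7 long-axis deg 37.0
brass px [504.  27.] xy mm 530.7 359.1 size 38.1 17.9 long-axis deg -47.6
goal [ 5.450e-01 -1.300e-02  1.600e-01  1.787e+02] tool dp [-0.1241 -0.1027 -0.0043] drz -45.4
goal [ 6.000e-01 -1.760e-01  1.600e-01  1.787e+02] tool dp [-0.2805 -0.1744 -0.0049] drz -45.4
```

step_arm(dp=[[-0.025, -0.021, 0], [-0.05, -0.041, 0], [-0.075, -0.062, 0], [-0.1, -0.082, 0], [-0.124, -0.103, 0]], dr=[[0, 0, -7], [0, 0, -14], [0, 0, -21], [0, 0, -28], [0, 0, -35]])

```text
time: 16.6
eef_pos: [0.5452, -0.0145, 0.1539]
ee_rot: [3.138, 0.001, 2.943]
wrist_force: [-0.4, 0.5, -1.0]
grip_width: 0.21
grasp_force: 59.9
```

step_arm(dp=[[-0.018, -0.03, 0], [-0.036, -0.06, 0], [-0.054, -0.09, 0], [-0.072, -0.12, 0], [-0.087, -0.148, 0]], dr=[[0, 0, -5], [0, 0, -10], [0, 0, -10.4], [0, 0, -10.4], [0, 0, -10.4]])

```text
time: 17.02
eef_pos: [0.6006, -0.1778, 0.1532]
ee_rot: [3.139, 0.001, 3.118]
wrist_force: [0.6, 0.8, -1.1]
grip_width: 0.213
grasp_force: 59.9
```

```bash
python3 look.py w10 .6,-.177,.017,178.7
```

```text
t 17.0167 eef [ 0.6006 -0.1778  0.1532] rot deg [1.7984e+02 7.0000e-02 1.7865e+02] grip 0.213
goal [ 6.000e-01 -1.770e-01  1.700e-02  1.787e+02] tool dp [0.0008 0.0004 0.1362] drz -0.0
```

step_arm(dp=[[0, 0, 0.03], [0, 0, 0.06], [0, 0, 0.09], [0, 0, 0.115], [0, 0, 0.125]], dr=[[0, 0, 0], [0, 0, 0], [0, 0, 0], [0, 0, 0], [0, 0, 0]])

```text
time: 17.48
eef_pos: [0.5983, -0.1747, 0.0246]
ee_rot: [3.137, -0.003, 3.118]
wrist_force: [-0.4, -0.1, -1.5]
grip_width: 0.22
grasp_force: 59.9
```

step_arm(dp=[[0, 0, 0.006], [0, 0, 0.01], [0, 0, 0.01]], dr=[[0, 0, 0], [0, 0, 0], [0, 0, 0]])

```text
time: 17.73
eef_pos: [0.6006, -0.1753, 0.0183]
ee_rot: [3.139, 0.001, 3.118]
wrist_force: [-0.6, -0.6, -1.7]
grip_width: 0.211
grasp_force: 59.9
```

step_arm(dp=[[0, 0, 0], [0, 0, 0], [0, 0, -0.01], [0, 0, -0.04], [0, 0, -0.08]], dr=[[0, 0, 0], [0, 0, 0], [0, 0, 0], [0, 0, 0], [0, 0, 0]], hand=0.033)

```text
time: 18.15
eef_pos: [0.5984, -0.175, 0.0973]
ee_rot: [3.137, -0.004, 3.118]
wrist_force: [0.8, -0.3, 0.3]
grip_width: 0.387
grasp_force: 0.0
```

step_arm(dp=[[0, 0, -0.04], [0.01, 0.035, -0.06], [0.02, 0.07, -0.06], [0.03, 0.105, -0.06], [0.035, 0.14, -0.06]], dr=[[0, 0, 0], [0, 0, 0], [0, 0, 0], [0, 0, 0], [0, 0, 0]])

```text
time: 18.57
eef_pos: [0.5678, -0.0337, 0.1601]
ee_rot: [3.138, 0.002, 3.117]
wrist_force: [0.6, 0.1, 0.6]
grip_width: 0.387
grasp_force: 0.0
```

step_arm(dp=[[0.006, 0.038, 0], [0.012, 0.076, 0], [0.018, 0.114, 0], [0.024, 0.152, 0], [0.03, 0.19, 0]], dr=[[0, 0, 0], [0, 0, 0], [0, 0, 0], [0, 0, 0], [0, 0, 0]], hand=0.05)

```text
time: 18.98
eef_pos: [0.5425, 0.1577, 0.1603]
ee_rot: [3.138, 0.002, 3.118]
wrist_force: [0.6, 0.0, 0.6]
grip_width: 0.585
grasp_force: 0.0
```

step_arm(dp=[[0, 0.03, 0], [0, 0.06, 0], [0, 0.075, 0], [0, 0.075, 0], [0, 0.075, 0]], dr=[[0, 0, -7], [0, 0, -14], [0, 0, -21], [0, 0, -28], [0, 0, -35]])

```text
time: 19.4
eef_pos: [0.5446, 0.2322, 0.1602]
ee_rot: [3.139, 0.003, -2.546]
wrist_force: [-0.0, -0.0, 0.3]
grip_width: 0.588
grasp_force: 0.0
```

```bash
python3 look.py w11 .5393,.256,.005,217; python3 -c "
from h import *
p,im,d=snap('scene','s2');cv2.imwrite('pics/s2c.png',cv2.resize(im[150:380,200:500,::-1],None,fx=2.6,fy=2.6,interpolation=cv2.INTER_CUBIC))"
```

```text
t 19.4 eef [0.5446 0.2322 0.1602] rot deg [ 179.86    0.19 -145.9 ] grip 0.588
brass px [440. 282.] xy mm 530.5 358.7 size 37.8 18.8 long-axis deg -47.4
brass px [346. 230.] xy mm 539.1 255.5 size 38.9 18.6 long-axis deg 37.6
goal [5.393e-01 2.560e-01 5.000e-03 2.170e+02] tool dp [-0.0085  0.0224  0.1553] drz -2.9
```

View pics/s2c.png

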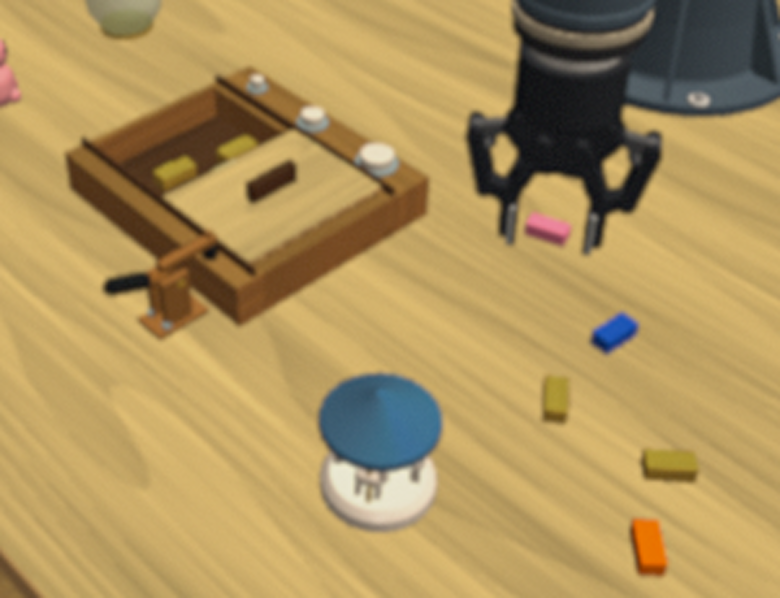

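The crop shows two bars in the well at (175,172) and (238,150). C is at (556,398) and D at (670,464), both untouched. Grasping C.

step_arm(dp=[[-0.0085, 0.0224, 0.03], [-0.0085, 0.0224, 0.07], [-0.0085, 0.0224, 0.11], [-0.0085, 0.0224, 0.145], [-0.0085, 0.0224, 0.156]], dr=[[0, 0, -2.9], [0, 0, -2.9], [0, 0, -2.9], [0, 0, -2.9], [0, 0, -2.9]])

```text
time: 19.92
eef_pos: [0.5368, 0.2533, -0.0011]
ee_rot: [3.138, -0.003, -2.509]
wrist_force: [-1.3, 0.1, -0.2]
grip_width: 0.579
grasp_force: 0.0
```

step_arm(dp=[[0, 0, 0], [0, 0, 0], [0, 0, 0], [0, 0, 0], [0, 0, 0]], dr=[[0, 0, 0], [0, 0, 0], [0, 0, 0], [0, 0, 0], [0, 0, 0]], hand=0)

```text
time: 20.33
eef_pos: [0.541, 0.2553, 0.0055]
ee_rot: [3.14, 0.006, -2.505]
wrist_force: [-1.6, -1.5, 11.4]
grip_width: 0.215
grasp_force: 60.1
```

step_arm(dp=[[0, 0, 0], [0, 0, -0.03], [0, 0, -0.07], [0, 0, -0.11], [0, 0, -0.15]], dr=[[0, 0, 0], [0, 0, 0], [0, 0, 0], [0, 0, 0], [0, 0, 0]])

```text
time: 20.75
eef_pos: [0.5393, 0.2541, 0.1564]
ee_rot: [3.139, 0.004, -2.504]
wrist_force: [0.3, 0.4, -1.6]
grip_width: 0.216
grasp_force: 58.9
```

```bash
python3 look.py w12 .53,.09,.16,178.7 .515,-.22,.16,178.7
```

```text
t 20.75 eef [0.5393 0.2541 0.1564] rot deg [ 179.88    0.22 -143.49] grip 0.216
brass px [418. 280.] xy mm 530.7 358.5 size 37.7 18.5 long-axis deg -46.9
brass px [323. 302.] xy mm 602.5 301.6 size 82.5 41.1 long-axis deg 36.4
goal [5.300e-01 9.000e-02 1.600e-01 1.787e+02] tool dp [ 0.1051 -0.1264 -0.0043] drz 37.8
goal [ 5.150e-01 -2.200e-01  1.600e-01  1.787e+02] tool dp [ 0.3016 -0.3666 -0.0056] drz 37.8
```

step_arm(dp=[[0.021, -0.025, 0], [0.042, -0.05, 0], [0.063, -0.076, 0], [0.084, -0.101, 0], [0.105, -0.126, 0]], dr=[[0, 0, 7], [0, 0, 14], [0, 0, 21], [0, 0, 28], [0, 0, 35]])

```text
time: 21.22
eef_pos: [0.5301, 0.0891, 0.1539]
ee_rot: [3.138, 0.003, -3.121]
wrist_force: [0.4, 0.5, -0.6]
grip_width: 0.214
grasp_force: 59.0
```

step_arm(dp=[[0.003, -0.036, 0], [0.006, -0.072, 0], [0.009, -0.108, 0], [0.011, -0.144, 0], [0.013, -0.18, 0]], dr=[[0, 0, 2.8], [0, 0, 2.8], [0, 0, 2.8], [0, 0, 2.8], [0, 0, 2.8]])

```text
time: 21.63
eef_pos: [0.5219, -0.0917, 0.1535]
ee_rot: [3.139, 0.003, 3.119]
wrist_force: [1.3, 0.4, -1.0]
grip_width: 0.211
grasp_force: 59.0
```

step_arm(dp=[[0.003, -0.036, 0], [0.006, -0.072, 0], [0.009, -0.108, 0], [0.009, -0.13, 0], [0.009, -0.13, 0]], dr=[[0, 0, 0], [0, 0, 0], [0, 0, 0], [0, 0, 0], [0, 0, 0]])

```text
time: 22.05
eef_pos: [0.5099, -0.2239, 0.1527]
ee_rot: [3.14, 0.002, 3.115]
wrist_force: [-0.1, -0.6, -1.2]
grip_width: 0.212
grasp_force: 59.1
```

```bash
python3 look.py w13 .515,-.22,.017,178.7
```

```text
t 22.05 eef [ 0.5099 -0.2239  0.1527] rot deg [1.7992e+02 1.2000e-01 1.7849e+02] grip 0.212
brass px [365. 285.] xy mm 569.1 -185.4 size 12.1 6.5 long-axis deg 81.4
brass px [323. 301.] xy mm 586.2 -225.3 size 82.4 40.0 long-axis deg -1.4
brass px [379. 228.] xy mm 515.2 -173.5 size 39.9 19.0 long-axis deg -1.4
goal [ 5.150e-01 -2.200e-01  1.700e-02  1.787e+02] tool dp [-0.0047  0.0038  0.1357] drz -0.2
```

step_arm(dp=[[-0.0047, 0.004, 0.03], [-0.0047, 0.004, 0.06], [-0.0047, 0.004, 0.09], [-0.0047, 0.004, 0.115], [-0.0047, 0.004, 0.125]], dr=[[0, 0, 0], [0, 0, 0], [0, 0, 0], [0, 0, 0], [0, 0, 0]])

```text
time: 22.52
eef_pos: [0.5136, -0.2139, 0.0242]
ee_rot: [3.137, -0.002, 3.12]
wrist_force: [-0.9, -0.2, -1.3]
grip_width: 0.209
grasp_force: 59.0
```

step_arm(dp=[[0, 0, 0.006], [0, 0, 0.01], [0, 0, 0.01]], dr=[[0, 0, 0], [0, 0, 0], [0, 0, 0]])

```text
time: 22.77
eef_pos: [0.5154, -0.2153, 0.0172]
ee_rot: [3.139, 0.001, 3.12]
wrist_force: [0.0, -0.3, -0.4]
grip_width: 0.211
grasp_force: 59.0
```

step_arm(dp=[[0, 0, 0], [0, 0, 0], [0, 0, -0.01], [0, 0, -0.04], [0, 0, -0.08]], dr=[[0, 0, 0], [0, 0, 0], [0, 0, 0], [0, 0, 0], [0, 0, 0]], hand=0.031)

```text
time: 23.18
eef_pos: [0.5131, -0.2149, 0.0963]
ee_rot: [3.137, -0.004, 3.12]
wrist_force: [0.7, -0.5, 0.2]
grip_width: 0.364
grasp_force: 0.0
```

step_arm(dp=[[0, 0, -0.04], [0, 0.03, -0.06], [0, 0.065, -0.06], [0, 0.1, -0.06], [0, 0.135, -0.06]], dr=[[0, 0, 0], [0, 0, 0], [0, 0, 0], [0, 0, 0], [0, 0, 0]])

```text
time: 23.6
eef_pos: [0.5179, -0.0797, 0.1588]
ee_rot: [3.139, 0.003, 3.119]
wrist_force: [0.9, 0.5, 0.0]
grip_width: 0.364
grasp_force: 0.0
```

step_arm(dp=[[0, 0.038, 0], [0, 0.076, 0], [0, 0.114, 0], [0, 0.152, 0], [0, 0.19, 0]], dr=[[0, 0, 0], [0, 0, 0], [0, 0, 0], [0, 0, 0], [0, 0, 0]], hand=0.05)

```text
time: 24.02
eef_pos: [0.5218, 0.111, 0.1591]
ee_rot: [3.138, 0.002, 3.12]
wrist_force: [1.6, 0.3, 0.8]
grip_width: 0.581
grasp_force: 0.0
```

step_arm(dp=[[0, 0.035, 0], [0, 0.07, 0], [0, 0.105, 0], [0, 0.14, 0], [0, 0.175, 0]], dr=[[0, 0, 7], [0, 0, 14], [0, 0, 21], [0, 0, 28], [0, 0, 35]])

```text
time: 24.43
eef_pos: [0.5256, 0.286, 0.1596]
ee_rot: [3.137, -0.001, 2.503]
wrist_force: [1.0, -0.6, -0.5]
grip_width: 0.588
grasp_force: 0.0
```

step_arm(dp=[[0, 0, 0], [0, 0, 0], [0, 0, 0]], dr=[[0, 0, 7], [0, 0, 10.5], [0, 0, 10.5]])

```text
time: 24.68
eef_pos: [0.5257, 0.2848, 0.1592]
ee_rot: [3.138, -0.002, 2.323]
wrist_force: [0.9, -0.3, -0.5]
grip_width: 0.586
grasp_force: 0.0
```

```bash
python3 look.py w14 .5306,.3586,.005,133
```

```text
t 24.6833 eef [0.5257 0.2848 0.1592] rot deg [ 1.7981e+02 -1.1000e-01  1.3313e+02] grip 0.586
brass px [385. 164.] xy mm 530.3 359.4 size 38.5 17.9 long-axis deg -47.5
goal [5.306e-01 3.586e-01 5.000e-03 1.330e+02] tool dp [0.0502 0.0535 0.1545] drz 0.1
```

step_arm(dp=[[0.025, 0.0265, 0], [0.05, 0.0535, 0.03], [0.05, 0.0535, 0.07], [0.05, 0.0535, 0.11], [0.05, 0.0535, 0.14]], dr=[[0, 0, 0], [0, 0, 0], [0, 0, 0], [0, 0, 0], [0, 0, 0]])

```text
time: 25.15
eef_pos: [0.5296, 0.3573, 0.0158]
ee_rot: [3.141, -0.002, 2.329]
wrist_force: [-0.5, -0.1, -1.0]
grip_width: 0.584
grasp_force: 0.0
```

step_arm(dp=[[0, 0, 0.01], [0, 0, 0.0155], [0, 0, 0.0155]], dr=[[0, 0, 0], [0, 0, 0], [0, 0, 0]])

```text
time: 25.4
eef_pos: [0.5309, 0.3575, 0.0035]
ee_rot: [3.139, -0.002, 2.326]
wrist_force: [-0.6, 0.1, 0.3]
grip_width: 0.585
grasp_force: 0.0
```

step_arm(dp=[[0, 0, 0], [0, 0, 0], [0, 0, 0], [0, 0, 0], [0, 0, 0]], dr=[[0, 0, 0], [0, 0, 0], [0, 0, 0], [0, 0, 0], [0, 0, 0]], hand=0)

```text
time: 25.82
eef_pos: [0.5317, 0.3584, 0.0052]
ee_rot: [3.136, -0.002, 2.326]
wrist_force: [-1.6, -1.8, 11.5]
grip_width: 0.213
grasp_force: 59.1
```

step_arm(dp=[[0, 0, 0], [0, 0, -0.03], [0, 0, -0.07], [0, 0, -0.11], [0, 0, -0.15]], dr=[[0, 0, 0], [0, 0, 0], [0, 0, 0], [0, 0, 0], [0, 0, 0]])

```text
time: 26.23
eef_pos: [0.5303, 0.357, 0.1559]
ee_rot: [3.138, -0.002, 2.326]
wrist_force: [0.8, 0.3, -0.7]
grip_width: 0.214
grasp_force: 59.5
```

```bash
python3 look.py w15 .55,.2,.16,178.7
```

```text
t 26.2333 eef [0.5303 0.357  0.1559] rot deg [ 1.7979e+02 -1.2000e-01  1.3325e+02] grip 0.214
brass px [322. 301.] xy mm 583.3 301.1 size 83.0 39.7 long-axis deg -46.9
goal [5.500e-01 2.000e-01 1.600e-01 1.787e+02] tool dp [-0.1279 -0.0932 -0.0047] drz -45.4
```

step_arm(dp=[[-0.026, -0.019, 0], [-0.051, -0.037, 0], [-0.077, -0.056, 0], [-0.102, -0.074, 0], [-0.128, -0.093, 0]], dr=[[0, 0, -7], [0, 0, -14], [0, 0, -21], [0, 0, -28], [0, 0, -35]])

```text
time: 26.7
eef_pos: [0.5507, 0.1991, 0.1535]
ee_rot: [3.137, 0.001, 2.943]
wrist_force: [-0.6, -0.3, -0.7]
grip_width: 0.211
grasp_force: 59.5
```

step_arm(dp=[[-0.0115, -0.034, 0], [-0.023, -0.068, 0], [-0.0345, -0.103, 0], [-0.046, -0.137, 0], [-0.058, -0.172, 0]], dr=[[0, 0, 0], [0, 0, 0], [0, 0, 0], [0, 0, 0], [0, 0, 0]])

```text
time: 27.12
eef_pos: [0.5724, 0.0183, 0.153]
ee_rot: [3.138, 0.001, 2.937]
wrist_force: [1.4, 0.5, -1.4]
grip_width: 0.215
grasp_force: 59.5
```

step_arm(dp=[[-0.0115, -0.034, 0], [-0.023, -0.068, 0], [-0.0345, -0.103, 0], [-0.046, -0.137, 0], [-0.058, -0.172, 0]], dr=[[0, 0, 0], [0, 0, 0], [0, 0, 0], [0, 0, 0], [0, 0, 0]])

```text
time: 27.53
eef_pos: [0.5941, -0.1621, 0.1525]
ee_rot: [3.138, 0.001, 2.937]
wrist_force: [-0.2, -0.3, -0.1]
grip_width: 0.215
grasp_force: 59.5
```

step_arm(dp=[[-0.009, -0.028, 0], [-0.018, -0.054, 0], [-0.018, -0.054, 0], [-0.018, -0.054, 0]], dr=[[0, 0, -5], [0, 0, -10.4], [0, 0, -10.4], [0, 0, -10.4]])

```text
time: 27.87
eef_pos: [0.6006, -0.2182, 0.1516]
ee_rot: [3.139, 0.001, 3.116]
wrist_force: [-0.6, 1.5, -0.5]
grip_width: 0.209
grasp_force: 59.5
```

```bash
python3 look.py w16 .6,-.218,.017,178.7
```

```text
t 27.8667 eef [ 0.6006 -0.2182  0.1516] rot deg [1.7983e+02 7.0000e-02 1.7852e+02] grip 0.209
brass px [341. 299.] xy mm 673.8 -201.9 size 76.3 5.0 long-axis deg -1.4
brass px [332. 280.] xy mm 654.2 -210.0 size 40.1 5.5 long-axis deg -7.0
brass px [331. 116.] xy mm 513.8 -208.5 size 38.8 7.1 long-axis deg -1.4
brass px [382. 116.] xy mm 511.0 -167.3 size 38.9 7.8 long-axis deg 1.2
goal [ 6.000e-01 -2.180e-01  1.700e-02  1.787e+02] tool dp [ 0.0007 -0.0002  0.1346] drz -0.2
```

step_arm(dp=[[0, 0, 0.03], [0, 0, 0.06], [0, 0, 0.09], [0, 0, 0.115], [0, 0, 0.125]], dr=[[0, 0, 0], [0, 0, 0], [0, 0, 0], [0, 0, 0], [0, 0, 0]])

```text
time: 28.33
eef_pos: [0.5999, -0.215, 0.0244]
ee_rot: [3.138, -0.001, 3.118]
wrist_force: [-14.0, -8.1, 92.1]
grip_width: 0.216
grasp_force: 118.1
```

step_arm(dp=[[0, 0, 0.006], [0, 0, 0.01], [0, 0, 0.01]], dr=[[0, 0, 0], [0, 0, 0], [0, 0, 0]])

```text
time: 28.58
eef_pos: [0.6059, -0.2198, 0.0232]
ee_rot: [-3.136, 0.013, 3.117]
wrist_force: [-2.1, -18.1, 52.3]
grip_width: 0.209
grasp_force: 96.6
```

step_arm(dp=[[0, 0, 0], [0, 0, 0], [0, 0, -0.01], [0, 0, -0.04], [0, 0, -0.08]], dr=[[0, 0, 0], [0, 0, 0], [0, 0, 0], [0, 0, 0], [0, 0, 0]], hand=0.031)

```text
time: 29.0
eef_pos: [0.5991, -0.2151, 0.0959]
ee_rot: [3.137, -0.003, 3.118]
wrist_force: [1.2, -0.6, 0.1]
grip_width: 0.364
grasp_force: 0.0
```

step_arm(dp=[[0, 0, -0.04], [0.015, 0.03, -0.08], [0.03, 0.065, -0.1], [0.045, 0.1, -0.12], [0.045, 0.135, -0.12]], dr=[[0, 0, 0], [0, 0, 0], [0, 0, 0], [0, 0, 0], [0, 0, 0]], hand=0.05)

```text
time: 29.42
eef_pos: [0.5585, -0.084, 0.2207]
ee_rot: [3.139, 0.006, 3.116]
wrist_force: [1.2, -0.3, -0.3]
grip_width: 0.586
grasp_force: 0.0
```

```bash
python3 look.py w17 .5595,-.0685,.058,178.7; python3 -c "
from h import *
p,im,d=snap('scene','s3');cv2.imwrite('pics/s3c.png',cv2.resize(im[150:380,200:500,::-1],None,fx=2.6,fy=2.6,interpolation=cv2.INTER_CUBIC))"
```

```text
t 29.4167 eef [ 0.5585 -0.084   0.2207] rot deg [179.86   0.32 178.55] grip 0.586
brass px [197. 253.] xy mm 606.4 -224.3 size 40.5 19.6 long-axis deg -2.2
brass px [224. 231.] xy mm 582.0 -191.5 size 40.6 18.7 long-axis deg -6.0
brass px [190. 170.] xy mm 515.0 -218.9 size 39.2 19.3 long-axis deg -2.4
brass px [229. 166.] xy mm 512.8 -177.6 size 40.0 19.5 long-axis deg -0.9
goal [ 5.595e-01 -6.850e-02  5.800e-02  1.787e+02] tool dp [0.0003 0.0151 0.1627] drz -0.2
```

View pics/s3c.png

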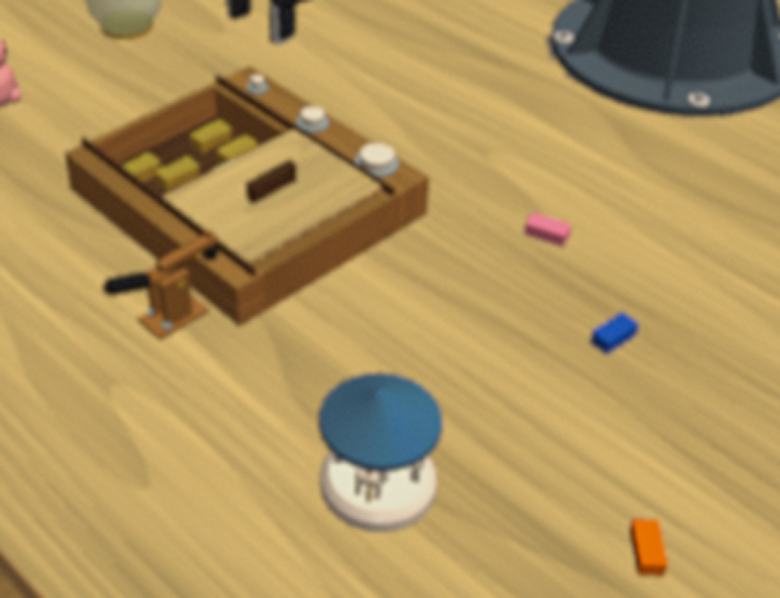

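View pics/w17.png

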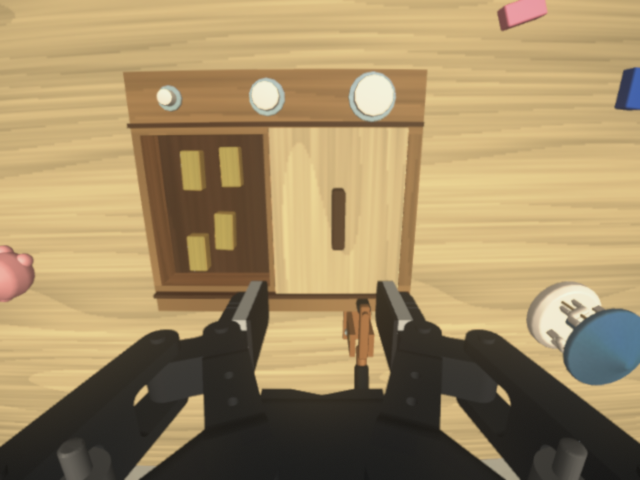

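All four bars are in the well at (192,170), (230,167), (225,231) and (198,252). The handle is at (338,218) and the cover is still open. I'll check bar heights and re-measure the bars beforehand.

```bash
python3 - <<'E'
from h import *
z,im,d=load('w17');C=cloud(z,d)
for u,v in((192,170),(230,167),(225,231),(198,252)):
    q=C[v-12:v+13,u-7:u+8,2]; print(np.percentile(q[q>.02],[2,50,98]).round(4), np.median(q).round(4))
E
python3 look.py '' .5595,-.0685,.058,178.7
```

```text
[0.0248 0.0265 0.0281] 0.0265
[0.025  0.0266 0.0282] 0.0266
[0.0255 0.0267 0.0282] 0.0267
[0.0248 0.0265 0.0281] 0.0265
t 29.5167 eef [ 0.5591 -0.0796  0.2193] rot deg [179.77   0.27 178.9 ] grip 0.581
brass px [192. 253.] xy mm 606.4 -224.6 size 39.2 19.8 long-axis deg -2.3
brass px [218. 231.] xy mm 581.9 -191.6 size 40.6 18.7 long-axis deg -5.9
brass px [185. 169.] xy mm 515.0 -219.0 size 39.0 19.5 long-axis deg -2.2
brass px [225. 166.] xy mm 512.6 -177.8 size 39.7 19.4 long-axis deg -1.0
goal [ 5.595e-01 -6.850e-02  5.800e-02  1.787e+02] tool dp [0.0006 0.0104 0.1614] drz 0.2
```

step_arm(dp=[[0, 0.0152, 0.03], [0, 0.0152, 0.06], [0, 0.0152, 0.09], [0, 0.0152, 0.12], [0, 0.0152, 0.15]], dr=[[0, 0, 0], [0, 0, 0], [0, 0, 0], [0, 0, 0], [0, 0, 0]])

```text
time: 29.98
eef_pos: [0.5593, -0.0694, 0.0649]
ee_rot: [3.139, 0.001, 3.118]
wrist_force: [-0.0, -0.3, -0.2]
grip_width: 0.586
grasp_force: 0.0
```

step_arm(dp=[[0, 0, 0.008], [0, 0, 0.012], [0, 0, 0.012]], dr=[[0, 0, 0], [0, 0, 0], [0, 0, 0]])

```text
time: 30.23
eef_pos: [0.5595, -0.0694, 0.0543]
ee_rot: [3.138, -0.0, 3.118]
wrist_force: [-0.1, 0.4, 0.2]
grip_width: 0.585
grasp_force: 0.0
```

step_arm(dp=[[0, 0, 0], [0, 0, 0], [0, 0, 0], [0, 0, 0], [0, 0, 0]], dr=[[0, 0, 0], [0, 0, 0], [0, 0, 0], [0, 0, 0], [0, 0, 0]], hand=0)

```text
time: 30.65
eef_pos: [0.5603, -0.0693, 0.0553]
ee_rot: [3.139, 0.002, 3.118]
wrist_force: [-1.5, -0.3, 9.1]
grip_width: 0.126
grasp_force: 58.6
```

step_arm(dp=[[0, -0.01, 0], [0, -0.02, 0], [0, -0.03, 0], [0, -0.04, 0], [0, -0.05, 0]], dr=[[0, 0, 0], [0, 0, 0], [0, 0, 0], [0, 0, 0], [0, 0, 0]])

```text
time: 31.07
eef_pos: [0.559, -0.1192, 0.0553]
ee_rot: [3.138, 0.002, 3.118]
wrist_force: [-2.4, 4.7, 12.9]
grip_width: 0.125
grasp_force: 59.1
```

step_arm(dp=[[0, -0.01, 0], [0, -0.02, 0], [0, -0.03, 0], [0, -0.04, 0], [0, -0.05, 0]], dr=[[0, 0, 0], [0, 0, 0], [0, 0, 0], [0, 0, 0], [0, 0, 0]])

```text
time: 31.48
eef_pos: [0.5578, -0.1693, 0.0553]
ee_rot: [3.138, 0.002, 3.118]
wrist_force: [-2.4, 5.9, 14.9]
grip_width: 0.128
grasp_force: 59.5
```

step_arm(dp=[[0, -0.008, 0], [0, -0.016, 0], [0, -0.021, 0], [0, -0.025, 0], [0, -0.027, 0]], dr=[[0, 0, 0], [0, 0, 0], [0, 0, 0], [0, 0, 0], [0, 0, 0]])

```text
time: 31.9
eef_pos: [0.5572, -0.1951, 0.0553]
ee_rot: [3.135, 0.003, 3.118]
wrist_force: [-4.2, 25.8, 21.1]
grip_width: 0.125
grasp_force: 60.6
```

step_arm(dp=[[0, -0.001, 0], [0, -0.001, 0], [0, 0.0005, 0], [0, 0.0015, 0]], dr=[[0, 0, 0], [0, 0, 0], [0, 0, 0], [0, 0, 0]])

```text
time: 32.23
eef_pos: [0.5572, -0.1948, 0.0553]
ee_rot: [3.139, 0.002, 3.118]
wrist_force: [-4.1, -2.9, 14.7]
grip_width: 0.125
grasp_force: 59.8
```

step_arm(dp=[[0, 0, 0], [0, 0, 0], [0, 0, 0], [0, 0, 0]], dr=[[0, 0, 0], [0, 0, 0], [0, 0, 0], [0, 0, 0]], hand=0.045)

```text
time: 32.57
eef_pos: [0.5564, -0.1947, 0.0535]
ee_rot: [3.138, 0.0, 3.118]
wrist_force: [-0.1, 0.6, -0.1]
grip_width: 0.525
grasp_force: 0.0
```

step_arm(dp=[[0, 0, -0.03], [0, 0, -0.06], [0, 0, -0.1], [0, 0.03, -0.14], [0, 0.06, -0.17]], dr=[[0, 0, 0], [0, 0, 0], [0, 0, 0], [0, 0, 0], [0, 0, 0]])

```text
time: 32.98
eef_pos: [0.5575, -0.1421, 0.2193]
ee_rot: [3.139, 0.001, 3.115]
wrist_force: [1.3, 0.1, 0.9]
grip_width: 0.528
grasp_force: 0.0
```

step_arm(dp=[[0, 0, 0], [0, 0, 0]], dr=[[0, 0, 0], [0, 0, 0]], hand=0)

```text
time: 33.15
eef_pos: [0.5587, -0.1406, 0.2188]
ee_rot: [3.139, 0.003, 3.12]
wrist_force: [0.6, -0.1, -0.9]
grip_width: 0.253
grasp_force: 0.0
```

```bash
python3 look.py w18
cat > keys.py <<'E'
from h import *
z,im,d=load('w18');hsv=cv2.cvtColor(im,cv2.COLOR_RGB2HSV);C=cloud(z,d)
m=(abs(C[...,0]-.45)<.03)&(C[...,2]>.055)&(C[...,2]<.066)&(C[...,1]<0.02)&(C[...,1]>-.28)
n,l,s,c=cv2.connectedComponentsWithStats(m.astype(np.uint8))
for i in range(1,n):
    if s[i,4]>60:
        vv,uu=np.nonzero(l==i);print(c[i].round(),s[i,4],onplane(z,[c[i]],.06)[0].round(4),C[l==i].mean(0).round(4))
w=cv2.inRange(hsv,(0,0,150),(179,70,255));n,l,s,c=cv2.connectedComponentsWithStats(w)
for i in range(1,n):
    X=onplane(z,[c[i]],.06)[0]
    if s[i,4]>60 and abs(X[0]-.45)<.03 and -.28<X[1]<.02: print('white',c[i].round(),s[i,4],X.round(4))
for x in(.50,.60):
    q=(abs(C[...,0]-x)<.004)&(C[...,2]>.05)&(C[...,2]<.057)&(C[...,1]>-.3)&(C[...,1]<.05);print('cover y',x,np.percentile(C[q][:,1],[1,99]).round(4))
E
python3 keys.py
```

```text
t 33.15 eef [ 0.5587 -0.1406  0.2188] rot deg [179.85   0.19 178.75] grip 0.253
[439.  95.] 1293 [ 0.4527 -0.0374  0.06  ] [ 0.4527 -0.0375  0.0602]
[331.  93.] 641 [ 0.4503 -0.1299  0.06  ] [ 0.4503 -0.1299  0.0603]
[229.  94.] 218 [ 0.4484 -0.2161  0.06  ] [ 0.4484 -0.2161  0.0599]
[213. 122.] 201 [ 0.4707 -0.2322  0.06  ] [ 0.4704 -0.2335  0.0558]
[285. 122.] 221 [ 0.4725 -0.1695  0.06  ] [ 0.4723 -0.17    0.0557]
[355. 122.] 254 [ 0.4739 -0.1097  0.06  ] [ 0.4737 -0.1093  0.0558]
[442. 123.] 324 [ 0.4759 -0.0339  0.06  ] [ 0.4758 -0.0323  0.0557]
white [437.  95.] 1706 [ 0.4528 -0.039   0.06  ]
white [331.  94.] 1090 [ 0.451 -0.13   0.06 ]
white [231.  94.] 474 [ 0.4485 -0.2145  0.06  ]
cover y 0.5 [-0.2547 -0.1322]
cover y 0.6 [-0.2572 -0.1349]
```

View pics/w18.png

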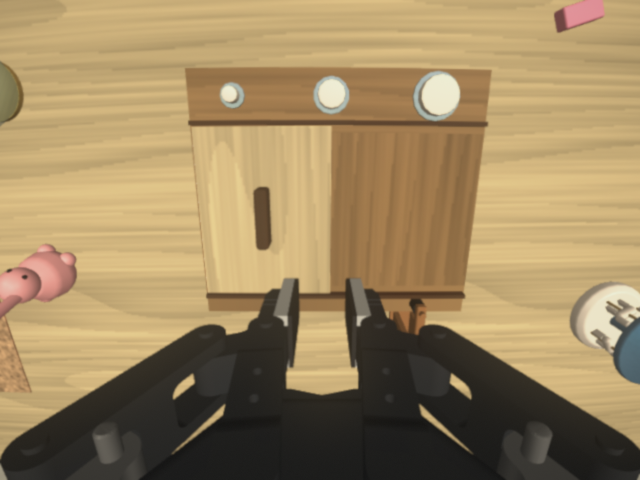

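The cover is shut, with its edges over the well and the cover handle at (262,218). Keys are at L (0.4525,−0.0375), M (0.4503,−0.130) and S (0.4484,−0.216). Next I move above the large key.

step_arm(dp=[[0.025, 0.025, 0], [0.05, 0.05, 0.01], [0.08, 0.075, 0.02], [0.108, 0.101, 0.03], [0.108, 0.101, 0.06]], dr=[[0, 0, 0], [0, 0, 0], [0, 0, 0], [0, 0, 0], [0, 0, 0]], hand=0)

```text
time: 33.62
eef_pos: [0.4489, -0.0355, 0.1583]
ee_rot: [3.138, 0.001, 3.119]
wrist_force: [1.3, -1.7, 2.0]
grip_width: 0.001
grasp_force: 0.0
```

step_arm(dp=[[0, 0, 0.04], [0, 0, 0.07], [0, 0, 0.085], [0, 0, 0.085], [0, 0, 0.085]], dr=[[0, 0, 0], [0, 0, 0], [0, 0, 0], [0, 0, 0], [0, 0, 0]])

```text
time: 34.03
eef_pos: [0.4509, -0.0378, 0.0715]
ee_rot: [3.138, -0.003, 3.117]
wrist_force: [-0.2, 0.7, 0.8]
grip_width: 0.001
grasp_force: 0.0
```

```bash
python3 look.py '' .4525,-.0375,.053,178.7
```

```text
t 34.0333 eef [ 0.4509 -0.0378  0.0715] rot deg [ 1.7981e+02 -1.7000e-01  1.7860e+02] grip 0.001
goal [ 4.525e-01 -3.750e-02  5.300e-02  1.787e+02] tool dp [-0.0016  0.0003  0.0185] drz -0.1
```

step_arm(dp=[[-0.001, 0, 0.006], [-0.001, 0, 0.011], [-0.001, 0, 0.014], [-0.001, 0, 0.016], [-0.001, 0, 0.018]], dr=[[0, 0, 0], [0, 0, 0], [0, 0, 0], [0, 0, 0], [0, 0, 0]])

```text
time: 34.5
eef_pos: [0.4535, -0.0375, 0.0545]
ee_rot: [3.139, 0.001, 3.118]
wrist_force: [1.2, -1.2, 3.7]
grip_width: 0.001
grasp_force: 1.8
```

step_arm(dp=[[0, 0, 0], [0, 0, 0], [0, 0, 0]], dr=[[0, 0, 0], [0, 0, 0], [0, 0, 0]])

```text
time: 34.75
eef_pos: [0.4534, -0.0375, 0.0547]
ee_rot: [3.139, 0.001, 3.118]
wrist_force: [1.5, -1.7, 3.6]
grip_width: -0.001
grasp_force: 1.8
```

step_arm(dp=[[0, 0, 0.001], [0, 0, 0.0015], [0, 0, 0.0015]], dr=[[0, 0, 0], [0, 0, 0], [0, 0, 0]])

```text
time: 35.0
eef_pos: [0.4535, -0.0375, 0.0537]
ee_rot: [3.139, 0.001, 3.118]
wrist_force: [-2.6, -2.0, 19.9]
grip_width: 0.003
grasp_force: 10.1
```

step_arm(dp=[[0, 0, 0], [0, 0, 0], [0, 0, 0], [0, 0, 0], [0, 0, 0]], dr=[[0, 0, 0], [0, 0, 0], [0, 0, 0], [0, 0, 0], [0, 0, 0]])

```text
time: 35.42
eef_pos: [0.4535, -0.0375, 0.0537]
ee_rot: [3.139, 0.001, 3.118]
wrist_force: [-3.6, -2.2, 19.7]
grip_width: -0.003
grasp_force: 9.9
```

step_arm(dp=[[0, 0, -0.005], [0, 0, -0.015], [0, 0, -0.025], [0, 0, -0.025], [0, 0, -0.025]], dr=[[0, 0, 0], [0, 0, 0], [0, 0, 0], [0, 0, 0], [0, 0, 0]])

```text
time: 35.83
eef_pos: [0.453, -0.0374, 0.0778]
ee_rot: [3.138, 0.0, 3.118]
wrist_force: [0.1, -0.2, -0.2]
grip_width: 0.002
grasp_force: 0.0
```

step_arm(dp=[[0.001, -0.03, 0], [0.001, -0.06, 0], [0.001, -0.0925, 0], [0.001, -0.0925, 0], [0.001, -0.0925, 0]], dr=[[0, 0, 0], [0, 0, 0], [0, 0, 0], [0, 0, 0], [0, 0, 0]])

```text
time: 36.25
eef_pos: [0.4492, -0.1309, 0.0767]
ee_rot: [3.138, -0.001, 3.115]
wrist_force: [0.7, 0.0, -0.6]
grip_width: 0.0
grasp_force: 0.0
```

step_arm(dp=[[0, 0, 0], [0, 0, 0.005], [0, 0, 0.01], [0, 0, 0.013], [0, 0, 0.013]], dr=[[0, 0, 0], [0, 0, 0], [0, 0, 0], [0, 0, 0], [0, 0, 0]])

```text
time: 36.67
eef_pos: [0.4493, -0.1291, 0.0636]
ee_rot: [3.138, -0.001, 3.119]
wrist_force: [-0.9, 0.2, -1.1]
grip_width: 0.002
grasp_force: 0.0
```

step_arm(dp=[[0, -0.0005, 0.004], [0, -0.0005, 0.007], [0, -0.0005, 0.009], [0, -0.0005, 0.0105], [0, -0.0005, 0.0115]], dr=[[0, 0, 0], [0, 0, 0], [0, 0, 0], [0, 0, 0], [0, 0, 0]])

```text
time: 37.08
eef_pos: [0.4502, -0.1303, 0.0535]
ee_rot: [3.138, 0.001, 3.118]
wrist_force: [-8.9, 4.4, 29.9]
grip_width: -0.0
grasp_force: 15.0
```

step_arm(dp=[[0, 0, 0], [0, 0, 0], [0, 0, 0]], dr=[[0, 0, 0], [0, 0, 0], [0, 0, 0]])

```text
time: 37.33
eef_pos: [0.4501, -0.1302, 0.0538]
ee_rot: [3.138, 0.001, 3.118]
wrist_force: [-4.4, 4.3, 16.1]
grip_width: 0.003
grasp_force: 8.5
```

step_arm(dp=[[0, 0, 0], [0, 0, 0], [0, 0, 0], [0, 0, 0], [0, 0, 0]], dr=[[0, 0, 0], [0, 0, 0], [0, 0, 0], [0, 0, 0], [0, 0, 0]])

```text
time: 37.75
eef_pos: [0.4501, -0.1302, 0.0538]
ee_rot: [3.138, 0.001, 3.118]
wrist_force: [-3.5, 4.2, 16.7]
grip_width: -0.002
grasp_force: 8.5
```

step_arm(dp=[[0, 0, -0.005], [0, 0, -0.015], [0, 0, -0.025], [0, 0, -0.025], [0, 0, -0.025]], dr=[[0, 0, 0], [0, 0, 0], [0, 0, 0], [0, 0, 0], [0, 0, 0]])

```text
time: 38.17
eef_pos: [0.4501, -0.1306, 0.0781]
ee_rot: [3.139, 0.001, 3.118]
wrist_force: [0.7, 0.1, 0.1]
grip_width: -0.002
grasp_force: 0.0
```

step_arm(dp=[[0, -0.03, 0], [0, -0.06, 0], [0, -0.086, 0], [0, -0.086, 0], [0, -0.086, 0]], dr=[[0, 0, 0], [0, 0, 0], [0, 0, 0], [0, 0, 0], [0, 0, 0]])

```text
time: 38.58
eef_pos: [0.4472, -0.2172, 0.0769]
ee_rot: [3.138, -0.001, 3.116]
wrist_force: [-0.2, -0.0, -0.3]
grip_width: -0.002
grasp_force: 0.0
```

step_arm(dp=[[0, 0, 0], [0, 0, 0.005], [0, 0, 0.01], [0, 0, 0.013], [0, 0, 0.013]], dr=[[0, 0, 0], [0, 0, 0], [0, 0, 0], [0, 0, 0], [0, 0, 0]])

```text
time: 39.0
eef_pos: [0.4474, -0.2156, 0.0639]
ee_rot: [3.138, -0.001, 3.119]
wrist_force: [0.0, -0.2, 0.4]
grip_width: -0.001
grasp_force: 0.0
```

step_arm(dp=[[-0.0005, 0, 0.004], [-0.0005, 0, 0.007], [-0.0005, 0, 0.009], [-0.0005, 0, 0.0105], [-0.0005, 0, 0.0115]], dr=[[0, 0, 0], [0, 0, 0], [0, 0, 0], [0, 0, 0], [0, 0, 0]])

```text
time: 39.42
eef_pos: [0.4487, -0.2163, 0.0536]
ee_rot: [3.138, 0.001, 3.118]
wrist_force: [-3.5, 5.1, 22.9]
grip_width: 0.001
grasp_force: 11.9
```

step_arm(dp=[[0, 0, 0], [0, 0, 0], [0, 0, 0]], dr=[[0, 0, 0], [0, 0, 0], [0, 0, 0]])

```text
time: 39.67
eef_pos: [0.4486, -0.2163, 0.0539]
ee_rot: [3.138, 0.001, 3.118]
wrist_force: [-1.2, 3.3, 12.0]
grip_width: 0.001
grasp_force: 6.0
```

Fully down. Hold, release, retreat and check once more.

step_arm(dp=[[0, 0, 0], [0, 0, 0], [0, 0, 0], [0, 0, 0], [0, 0, 0]], dr=[[0, 0, 0], [0, 0, 0], [0, 0, 0], [0, 0, 0], [0, 0, 0]])

```text
time: 40.08
eef_pos: [0.4486, -0.2163, 0.0539]
ee_rot: [3.138, 0.001, 3.118]
wrist_force: [-1.0, 3.8, 12.4]
grip_width: 0.003
grasp_force: 6.0
```

step_arm(dp=[[0, 0, -0.005], [0, 0, -0.015], [0, 0, -0.04], [0, 0, -0.08], [0, 0, -0.12]], dr=[[0, 0, 0], [0, 0, 0], [0, 0, 0], [0, 0, 0], [0, 0, 0]])

```text
time: 40.5
eef_pos: [0.4471, -0.2163, 0.1747]
ee_rot: [3.138, -0.002, 3.118]
wrist_force: [1.0, -1.0, 0.8]
grip_width: -0.003
grasp_force: 0.0
```

step_arm(dp=[[-0.03, 0.025, -0.01], [-0.06, 0.05, -0.02], [-0.1, 0.075, -0.04], [-0.1, 0.075, -0.05], [-0.1, 0.075, -0.05]], dr=[[0, 0, 0], [0, 0, 0], [0, 0, 0], [0, 0, 0], [0, 0, 0]])

```text
time: 40.92
eef_pos: [0.5526, -0.1429, 0.2261]
ee_rot: [3.139, 0.003, 3.121]
wrist_force: [0.5, 0.5, -0.2]
grip_width: -0.003
grasp_force: 0.0
```

```bash
python3 look.py w19; sed -i s/w18/w19/ keys.py; python3 keys.py; python3 -c "
from h import *
p,im,d=snap('side','sd2');brass(p,im,mn=15,lo=(20,150,60));cv2.imwrite('pics/sd2c.png',cv2.resize(im[120:440,200:440,::-1],None,fx=1.8,fy=1.8))"
```

```text
t 40.9167 eef [ 0.5526 -0.1429  0.2261] rot deg [179.85   0.18 178.79] grip -0.003
[438. 103.] 1218 [ 0.4528 -0.0376  0.06  ] [ 0.4529 -0.0377  0.0601]
[334. 102.] 590 [ 0.4503 -0.1298  0.06  ] [ 0.4503 -0.1298  0.0603]
[235. 102.] 223 [ 0.4482 -0.2163  0.06  ] [ 0.4482 -0.2163  0.06  ]
[278. 129.] 598 [ 0.472  -0.1792  0.06  ] [ 0.4718 -0.1798  0.0558]
[417. 130.] 184 [ 0.4753 -0.0551  0.06  ] [ 0.4752 -0.0538  0.0557]
[468. 131.] 96 [ 0.4768 -0.0087  0.06  ] [ 0.4767 -0.0069  0.0558]
white [437. 103.] 1615 [ 0.4527 -0.0391  0.06  ]
white [333. 103.] 1029 [ 0.451  -0.1301  0.06  ]
white [237. 102.] 450 [ 0.4484 -0.2146  0.06  ]
cover y 0.5 [-0.2548 -0.1317]
cover y 0.6 [-0.2574 -0.1351]
```

View pics/sd2c.png

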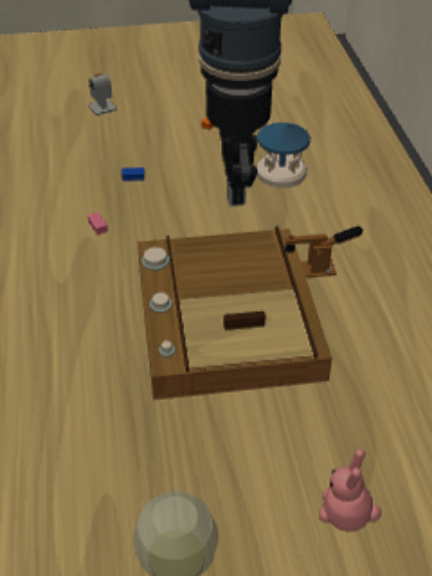

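The cover is shut with the handle at (245,320), all keys are up, no brass bars remain on the shelf and the bystanders are in place. Handing in.

```bash
python3 -c "
from workcell import ticket
print(ticket.close_job())"
```

```text
the job is handed in; nothing more can be done
None
```

I opened the cover, laid all four brass bars flat in the well, shut the cover over them and pressed the keys large, medium, small. The job is handed in at about 41 s; no verdict came back, and placing the last bar bumped its neighbour, with the wrist reading 92 N at that row's end (limit 120 N).

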